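# Contact-test a batch of amplifier modules in a spring-gate fixture

## Task

Contact-test the gold modules waiting on the black mat. First, with the fixture still empty and its gate open, blow its contacts clean with one short press of the can's white cap, fully down and up again; then lay every module flat, lid up, in a nest of its own, pull the sprung gate over and down until its hook catches, and leave it latched with hands off for two to three seconds. Then push the red pad down to trip the hook so that the gate springs fully open, and put every module down flat in the green tray, lid up and not dropped; leave the wrench, jar and mouse alone.

Things in the scene. Friction and masses are not known exactly. Their poses are not given: they have to be found in the camera images.
- fixture: contact-test fixture, aluminium base plate 230 (x) x 250 (y) x 12 mm, fixed; origin: centre of its underside, on the bench. Its +x points away from the robot to the gate's hinge (hinge line along y at x = 85, z = 65 mm), +y to the aerosol can's side, z up. On it: black contact bed with three nests, hinged hold-down gate, sear lever (trigger) on the -y side.
- nest_1 (a point): floor centre of nest 1 (fixture y = -66 mm, 18 mm above the bench; axes as the fixture's). Takes one module, long side along x, either way round, 4 mm play all round. Guides 10 mm tall beside its corners (24 to 32 mm from centre along x), end stops 6 mm tall (36 to 44 mm); beside the module's middle is room for fingers. Open above while the gate is open.
- nest_2 (a point): floor centre of nest 2 (fixture y = 0 mm, 18 mm above the bench; axes as the fixture's). Takes one module, long side along x, either way round, 4 mm play all round. Guides 10 mm tall beside its corners (24 to 32 mm from centre along x), end stops 6 mm tall (36 to 44 mm); beside the module's middle is room for fingers. Open above while the gate is open.
- nest_3 (a point): floor centre of nest 3 (fixture y = 66 mm, 18 mm above the bench; axes as the fixture's). Takes one module, long side along x, either way round, 4 mm play all round. Guides 10 mm tall beside its corners (24 to 32 mm from centre along x), end stops 6 mm tall (36 to 44 mm); beside the module's middle is room for fingers. Open above while the gate is open.
- gate (a joint): hold-down gate, handle bar 180 mm from the hinge. 1.75 rad = fully open (10 degrees past upright, away from the robot, held by its spring), 0 = level and caught. Handle swings over towards the robot and down; spring 4 N at the handle when open, 9 N near level, up to 17 as the hook is pushed aside. Push to -0.03 or -0.05 (stop -0.06): its pin snaps under the sear hook; let go, it stays near 0 (under 0.05). Its plungers press the modules down.
- gate_handle (a point): middle of the gate's handle bar: round black-sleeved bar, 16 mm diameter, along fixture y, free over +-80 mm to either side of the middle, nothing under it but air; about 242 mm above the bench with the gate open, 65 mm when caught (at fixture x = -95 mm).
- trigger (a joint): sear lever: steel hook beside the gate's -y rail with a red thumb pad outboard. Radians: 0 = at rest (hook in), up to 0.32 as the red pad is pushed down; springs back. The hook lets the gate go at about 0.15 to 0.25. It also swings out by itself when the gate's pin rides over it.
- trigger_pad (a point): centre of the top face of the red thumb pad (32 x 28 mm), 48 mm above the bench at rest, fixture x = -60 mm, y = -175 mm. It moves down about 21 mm in all and lets go after 10 to 16 mm (push 18 to be sure), 2 to 6 N. The pad is 80 mm outboard of the gate's rail; keep the hand out of the gate's way.
- nozzle (a joint): white push cap (nozzle) on the fixed aerosol air-duster can, whose red tube points at the contact bed. Metres pushed down: 0 = up, 0.006 = fully down (count 0.005 as fully down). Spring: 2 N at first, 8 N fully down; comes up by itself.
- nozzle_top (a point): centre of the flat top of the white nozzle cap (29 mm diameter), 158 mm above the bench at rest, fixture x = 85 mm, y = 185 mm. The can is 45 mm across, held by clamps.
- module_a: gold-plated amplifier module: block 64 (x) x 30 (y) x 24 (z) mm with a coaxial stub connector 8 mm thick on the middle of each end (80 mm over all along x), screwed lid with three white pins on top; 0.12 kg or so. Origin: centre of its underside; z up out of the lid. Grip it across its 30 mm width. May be absent.
- module_b: gold-plated amplifier module: block 64 (x) x 30 (y) x 24 (z) mm with a coaxial stub connector 8 mm thick on the middle of each end (80 mm over all along x), screwed lid with three white pins on top; 0.12 kg or so. Origin: centre of its underside; z up out of the lid. Grip it across its 30 mm width. May be absent.
- module_c: gold-plated amplifier module: block 64 (x) x 30 (y) x 24 (z) mm with a coaxial stub connector 8 mm thick on the middle of each end (80 mm over all along x), screwed lid with three white pins on top; 0.12 kg or so. Origin: centre of its underside; z up out of the lid. Grip it across its 30 mm width. May be absent.
- mat: black foam mat 250 (x) x 150 (y) x 4 mm on which the waiting modules lie side by side, about 75 mm apart; fixed; origin: centre of its underside; may be on either side of the fixture.
- tray: green tray for tested modules, 250 (x) x 130 (y) mm outside, rim 16 mm high, walls and floor 4 mm thick; fixed; origin: centre of its underside; on the other side from the mat.
- wrench: steel wrench 160 mm long, lying behind the fixture; bystander
- jar: clear jar with red lid, 52 mm across, 75 mm tall; bystander
- mouse: black computer mouse 105 mm long; bystander
Things that resemble listed ones, but are neither listed nor needed, are in the scene too. What is shaped like the module_c but purple or turquoise is not meant.

How it is judged:
On the way, in this order (a step that is already met when the one before it is completed fails the run):
1. the duster's nozzle cap is pressed fully down while the gate stands open and the nests are empty (value of joint nozzle above 0.0048 m and value of joint gate above 1.5 rad and horizontal distance between each of module_a, module_b, module_c and nest_2 above 0.14 m), for 0.05 s.
2. the cap is up again and every module lies seated and released in a nest of its own, gate still open (value of joint nozzle below 0.001 m and value of joint gate above 1.5 rad and ((x of module_a in the frame of nest_1 between -0.007 and 0.007 m and y of module_a in the frame of nest_1 between -0.007 and 0.007 m and z of module_a in the frame of nest_1 between -0.004 and 0.004 m) or (x of module_a in the frame of nest_2 between -0.007 and 0.007 m and y of module_a in the frame of nest_2 between -0.007 and 0.007 m and z of module_a in the frame of nest_2 between -0.004 and 0.004 m) or (x of module_a in the frame of nest_3 between -0.007 and 0.007 m and y of module_a in the frame of nest_3 between -0.007 and 0.007 m and z of module_a in the frame of nest_3 between -0.004 and 0.004 m)) and angle between each of module_a, module_b, module_c's own z axis and vertical below 0.12 rad and angle between the x axis of each of module_a, module_b, module_c and the x axis of fixture, either way round below 0.25 rad and ((x of module_b in the frame of nest_1 between -0.007 and 0.007 m and y of module_b in the frame of nest_1 between -0.007 and 0.007 m and z of module_b in the frame of nest_1 between -0.004 and 0.004 m) or (x of module_b in the frame of nest_2 between -0.007 and 0.007 m and y of module_b in the frame of nest_2 between -0.007 and 0.007 m and z of module_b in the frame of nest_2 between -0.004 and 0.004 m) or (x of module_b in the frame of nest_3 between -0.007 and 0.007 m and y of module_b in the frame of nest_3 between -0.007 and 0.007 m and z of module_b in the frame of nest_3 between -0.004 and 0.004 m)) and ((x of module_c in the frame of nest_1 between -0.007 and 0.007 m and y of module_c in the frame of nest_1 between -0.007 and 0.007 m and z of module_c in the frame of nest_1 between -0.004 and 0.004 m) or (x of module_c in the frame of nest_2 between -0.007 and 0.007 m and y of module_c in the frame of nest_2 between -0.007 and 0.007 m and z of module_c in the frame of nest_2 between -0.004 and 0.004 m) or (x of module_c in the frame of nest_3 between -0.007 and 0.007 m and y of module_c in the frame of nest_3 between -0.007 and 0.007 m and z of module_c in the frame of nest_3 between -0.004 and 0.004 m)) and contact force between the fingers and module_a below 0.1 N and contact force between the fingers and module_b below 0.1 N and contact force between the fingers and module_c below 0.1 N), for 0.3 s.
3. the gate is down and held by its sear alone, nobody touching it, for 1.5 s, with every module still seated (value of joint gate below 0.05 rad and value of joint trigger below 0.1 rad and contact force between the fingers and gate below 0.1 N and contact force between the fingers and trigger below 0.1 N and ((x of module_a in the frame of nest_1 between -0.007 and 0.007 m and y of module_a in the frame of nest_1 between -0.007 and 0.007 m and z of module_a in the frame of nest_1 between -0.004 and 0.004 m) or (x of module_a in the frame of nest_2 between -0.007 and 0.007 m and y of module_a in the frame of nest_2 between -0.007 and 0.007 m and z of module_a in the frame of nest_2 between -0.004 and 0.004 m) or (x of module_a in the frame of nest_3 between -0.007 and 0.007 m and y of module_a in the frame of nest_3 between -0.007 and 0.007 m and z of module_a in the frame of nest_3 between -0.004 and 0.004 m)) and angle between each of module_a, module_b, module_c's own z axis and vertical below 0.12 rad and angle between the x axis of each of module_a, module_b, module_c and the x axis of fixture, either way round below 0.25 rad and ((x of module_b in the frame of nest_1 between -0.007 and 0.007 m and y of module_b in the frame of nest_1 between -0.007 and 0.007 m and z of module_b in the frame of nest_1 between -0.004 and 0.004 m) or (x of module_b in the frame of nest_2 between -0.007 and 0.007 m and y of module_b in the frame of nest_2 between -0.007 and 0.007 m and z of module_b in the frame of nest_2 between -0.004 and 0.004 m) or (x of module_b in the frame of nest_3 between -0.007 and 0.007 m and y of module_b in the frame of nest_3 between -0.007 and 0.007 m and z of module_b in the frame of nest_3 between -0.004 and 0.004 m)) and ((x of module_c in the frame of nest_1 between -0.007 and 0.007 m and y of module_c in the frame of nest_1 between -0.007 and 0.007 m and z of module_c in the frame of nest_1 between -0.004 and 0.004 m) or (x of module_c in the frame of nest_2 between -0.007 and 0.007 m and y of module_c in the frame of nest_2 between -0.007 and 0.007 m and z of module_c in the frame of nest_2 between -0.004 and 0.004 m) or (x of module_c in the frame of nest_3 between -0.007 and 0.007 m and y of module_c in the frame of nest_3 between -0.007 and 0.007 m and z of module_c in the frame of nest_3 between -0.004 and 0.004 m))), for 1.5 s.
4. the trigger has been tripped and the gate has sprung fully open by itself (value of joint gate above 1.5 rad and contact force between the fingers and gate below 0.1 N), for 0.2 s.
At the end, for the whole second after the job is handed in: Every module present lies flat (within 7 degrees), lid up, on the floor of the green tray (its centre within 112 mm along and 55 mm across of the tray's centre, underside within 5 mm of the tray floor), at rest; the gate stands open (above 1.5 rad), nozzle cap and trigger are back up (x of module_a in the frame of tray between -0.112 and 0.112 m and y of module_a in the frame of tray between -0.055 and 0.055 m and z of module_a in the frame of tray between -0.001 and 0.009 m and angle between each of module_a, module_b, module_c's own z axis and vertical below 0.12 rad and linear speed of each of module_a, module_b, module_c below 0.02 m/s and x of module_b in the frame of tray between -0.112 and 0.112 m and y of module_b in the frame of tray between -0.055 and 0.055 m and z of module_b in the frame of tray between -0.001 and 0.009 m and x of module_c in the frame of tray between -0.112 and 0.112 m and y of module_c in the frame of tray between -0.055 and 0.055 m and z of module_c in the frame of tray between -0.001 and 0.009 m and value of joint gate above 1.5 rad and value of joint nozzle below 0.001 m and value of joint trigger below 0.05 rad); the robot touches nothing.
It fails at once if wrench, jar or mouse moved more than 25 mm or tipped over ((distance of wrench from where it was at the start of the episode above 0.025 m or angle between wrench's own z axis and vertical above 0.5 rad) or (distance of jar from where it was at the start of the episode above 0.025 m or angle between jar's own z axis and vertical above 0.5 rad) or (distance of mouse from where it was at the start of the episode above 0.025 m or angle between mouse's own z axis and vertical above 0.5 rad)).
It fails at once if a module dropped: let go more than 45 mm above the tray or the contact bed (((x of module_a in the frame of tray between -0.12 and 0.12 m and y of module_a in the frame of tray between -0.065 and 0.065 m and z of module_a in the frame of tray above 0.045 m and contact force between the fingers and module_a below 0.02 N) or (x of module_a in the frame of nest_2 between -0.06 and 0.06 m and y of module_a in the frame of nest_2 between -0.11 and 0.11 m and z of module_a in the frame of nest_2 above 0.045 m and contact force between the fingers and module_a below 0.02 N)) or ((x of module_b in the frame of tray between -0.12 and 0.12 m and y of module_b in the frame of tray between -0.065 and 0.065 m and z of module_b in the frame of tray above 0.045 m and contact force between the fingers and module_b below 0.02 N) or (x of module_b in the frame of nest_2 between -0.06 and 0.06 m and y of module_b in the frame of nest_2 between -0.11 and 0.11 m and z of module_b in the frame of nest_2 above 0.045 m and contact force between the fingers and module_b below 0.02 N)) or ((x of module_c in the frame of tray between -0.12 and 0.12 m and y of module_c in the frame of tray between -0.065 and 0.065 m and z of module_c in the frame of tray above 0.045 m and contact force between the fingers and module_c below 0.02 N) or (x of module_c in the frame of nest_2 between -0.06 and 0.06 m and y of module_c in the frame of nest_2 between -0.11 and 0.11 m and z of module_c in the frame of nest_2 above 0.045 m and contact force between the fingers and module_c below 0.02 N))).
Of module_a, module_b, module_c only 2 to 3 are there at a start; the rules pass over those that are not, and their reading is None.
At some moment in a run one of module_a, module_b, module_c may be knocked a few centimetres aside while the robot is not near it.
It also fails if it takes over 210 s, if anything falls off the work surface, if the arm or the gripper's body presses on something with over 40 N, if the wrist force passes 120 N, or if a joint passes its speed limit or range.

## Robot

A 6-joint arm with a two-finger parallel gripper is mounted at the origin on the work surface. World frame = base frame: x ahead of the robot, y to its left, z up, the work surface at z = 0. Lengths are in m, angles in rad, forces in N, time in s.
With the tool pointing down it reaches from about 0.25 to 0.775 m from the base axis. Payload 8.9 kg.
Tool frame: the origin (TCP) lies midway between the tips of the shut fingers; the grasp point (between the pads) lies 19 mm behind it; z points along the fingers, x is the direction in which the jaws open and shut, and the axes are right-handed (so a half turn about z gives the same grasp; the last joint's range is limited). The gripper opens to 85 mm and grips with 20 to 120 N. Pads are 22 mm wide; open, the fingers measure 114 mm over their backs; the gripper's body (76 mm by 85 mm) begins 54 mm behind the grasp point. The pads swing forward as they close: fully open they stand 13 mm farther back than shut.
Start: joints at [-1.287, 0.291, -0.153, 1.127, 0, 1.431], TCP at [0.215, -0.479, 0.204] pointing down, gripper open.
Joint ranges: [-2.52, 2.52], [-0.91, 1.74], [-1.3, 1.37], [-1.96, 2.02], [-1.52, 1.47], [-3.14, 3.14]. Speed limits (rad/s): [2.22, 2.22, 2.79, 3.14, 3.14, 3.14].

## Interface

Orientations are given as a 3x3 rotation matrix whose columns are the frame's x, y, z axes.
In Python, from plant import arm gives the robot as it stands. The module is installed in compiled form; this text tells all that it offers.
- The arm moves only by the tool apply_moves, never from a script. Its argument "commands" is a list of rows, each a list of 3 entries, a list of its own where there are three numbers: the shift along the tool's x, y, z in units of 0.6 m (1.0 is 0.6 m), then the turn, a rotation vector about the tool's x, y, z in units of pi/2 rad (1.0 is pi/2 rad), then the closure, from 0 (fully open) to 1 (shut). In form: [[[x, y, z], [ax, ay, az], claw], ...]. A call has 1 to 5 rows; each row is the pose to reach, as a shift and turn from the pose commanded when the call began, along the tool's axes at that moment; what a row does not reach only later rows make up. A row lasts 1/10 s, in which the tool goes at most 50 mm and 8.59 degrees, less where a joint would pass 70% of its speed; a pose out of reach is approached as far as the arm can. A call with a number of a shift or a turn outside -1 to 1 is refused whole. A call with a gripper value outside its range is refused whole. The fingers move at their own pace and stop on an object; the grip force is fixed at half the most. Time passes only in rows, so rows that repeat a pose let the fingers close. It gives the time, the measured TCP pose, the force and the opening at its end, in the units of the state.
- arm.state(): the state, without advancing time (a new reading comes with each control period).
- arm.snapshot(name): name is "side" or "top" or "wrist"; returns the picture (420x560x3 uint8, blue, green, red); there is no depth.
- arm.camera_info(name): a dict with "K" (3x3 intrinsics, pixels), "pose" (4x4, takes a point from camera to world coordinates). Camera axes: x right, y down, z forward; pixel columns grow to the right and rows downward; lengths in m; the calibration is good to about 2 mm. A picture is of the moment at which its call begins: read the wrist's pose just before it. camera_info takes no time and is no camera call; for the wrist camera it gives the pose at the moment of the call.
- arm.finish_job(): hands the job in, once; it reports no verdict.
The state is a dict: "clock": time; "joint_positions": joint angles; "qd": joint speeds; "joint_torque": joint torques, N m; "eef_pos": TCP position; "eef_rot": TCP orientation; "force": force on the tool from outside, world axes, zero at the start; "ft_torque": the same for the moment, N m; "grip_width": opening from 0.0 (shut) to 1.0 (fully open).
Only numpy, scipy, OpenCV 4.12 (cv2) and the standard library are available. Lean on these libraries where they do the work, as an engineer would, in place of code of your own. Each camera call takes 0.05 s, during which the arm holds its last target.

## Working session

There is one attempt and no reset: what is moved stays moved. The work goes in short steps, Python scripts to look and compute and a tool call to move; the robot and the scene stay as the last step left them, time stands still between calls to the robot, and variables do not carry over. Pictures are saved under pics/ and viewed, and the job is handed in when it is done.

Besides the shell and the picture viewer there is one more tool, called after "Request:" in YAML: its name, and indented under it one key for each argument. apply_moves: Moves the arm, as the interface text tells. Its arguments: {"type":"object","properties":{"commands":{"type":"array"}},"required":["commands"]}

```bash
mkdir -p pics; python3 - <<'E'
from plant import arm
import cv2,numpy as np
np.set_printoptions(precision=4,suppress=True)
print(arm.state())
for n in("top","side","wrist"):
    i=arm.camera_info(n);print(n,i["K"],i["pose"])
    cv2.imwrite(f"pics/{n}0.png",arm.snapshot(n))
E
```

```text
{'clock': 0.0, 'joint_positions': array([-1.2873,  0.2913, -0.1541,  1.1267, -0.    ,  1.4315]), 'qd': array([ 0.0003, -0.0004,  0.0019,  0.    , -0.0008,  0.0001]), 'joint_torque': array([  0.0034, -53.7146,  33.1366,   0.016 ,   0.0002,  -0.    ]), 'eef_pos': array([ 0.2153, -0.4783,  0.2038]), 'eef_rot': array([[ 0.4103, -0.9119, -0.0004],
       [-0.9119, -0.4103,  0.0013],
       [-0.0013, -0.0002, -1.    ]]), 'force': array([-0.6739,  0.1503,  0.0279]), 'ft_torque': array([ 0.0265, -0.0346, -0.0082]), 'grip_width': 0.9992084964918961}
top [[546.7288   0.     270.093 ]
 [  0.     546.7288 202.5657]
 [  0.       0.       1.    ]] [[ 0.0107 -0.9971  0.0751  0.4928]
 [-0.9999 -0.0107  0.0002 -0.0523]
 [ 0.0006 -0.075  -0.9972  1.3782]
 [ 0.      0.      0.      1.    ]]
side [[379.0087   0.     278.9576]
 [  0.     379.0087 211.059 ]
 [  0.       0.       1.    ]] [[-0.9859 -0.1237  0.1124  0.4771]
 [-0.1667  0.6798 -0.7142  0.5646]
 [ 0.0119 -0.7229 -0.6908  0.7268]
 [ 0.      0.      0.      1.    ]]
wrist [[293.4936   0.     280.067 ]
 [  0.     293.4936 213.8763]
 [  0.       0.       1.    ]] [[ 0.4109 -0.8624 -0.2957  0.2923]
 [-0.9117 -0.3893 -0.1313 -0.4434]
 [-0.0019  0.3235 -0.9462  0.3746]
 [ 0.      0.      0.      1.    ]]
```

View pics/top0.png

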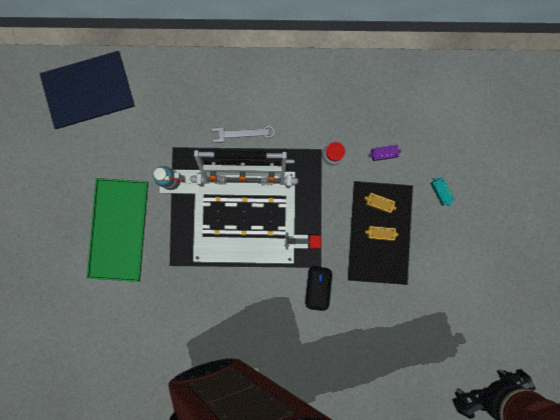

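View pics/side0.png

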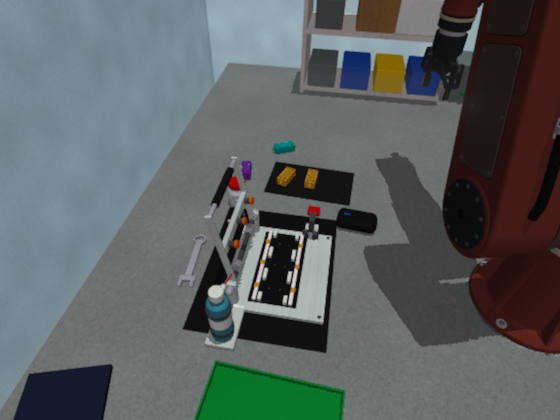

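View pics/wrist0.png

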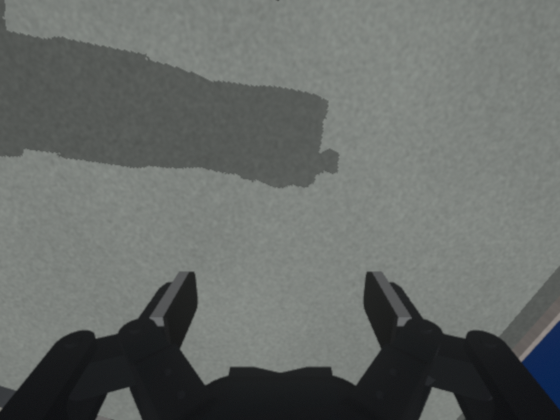

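The top view shows the fixture near (245,215), the can cap at (163,175) and the red pad at (315,242). There are two gold modules, at (380,203) and (382,233), and the tray is at (117,230). I'll zoom in to measure.

```bash
cat > h.py <<'E'
from plant import arm
import cv2,numpy as np
from scipy.spatial.transform import Rotation as R
np.set_printoptions(precision=4,suppress=True)
def ray(n,u,v,z,info=None):
    i=info or arm.camera_info(n);K,P=i["K"],i["pose"]
    d=P[:3,:3]@np.linalg.inv(K)@np.array([u,v,1.]);o=P[:3,3]
    return o+d*(z-o[2])/d[2]
def proj(n,p,info=None):
    i=info or arm.camera_info(n);K,P=i["K"],i["pose"]
    q=K@(P[:3,:3].T@(np.asarray(p,float)-P[:3,3]));return q[:2]/q[2]
def zoom(im,u0,v0,u1,v1,s,f):
    cv2.imwrite(f,cv2.resize(im[v0:v1,u0:u1],None,fx=s,fy=s,interpolation=cv2.INTER_CUBIC))
E
python3 - <<'E'
from h import *
im=cv2.imread("pics/top0.png")
zoom(im,150,135,330,275,4,"pics/zf.png")
zoom(im,330,140,470,290,4,"pics/zm.png")
hsv=cv2.cvtColor(im,cv2.COLOR_BGR2HSV)
def blobs(lo,hi,nm,z,amin=20):
    m=cv2.inRange(hsv,np.array(lo),np.array(hi))
    cs,_=cv2.findContours(m,cv2.RETR_EXTERNAL,cv2.CHAIN_APPROX_NONE)
    for c in cs:
        if cv2.contourArea(c)>amin:
            r=cv2.minAreaRect(c);b=cv2.boxPoints(r)
            print(nm,r,ray("top",*r[0],z)); 
            print(np.array([ray("top",*q,z)[:2] for q in b]).round(4).tolist())
blobs((12,90,90),(32,255,255),"gold",0.028)
blobs((0,170,120),(8,255,255),"red",0.048)
blobs((45,100,60),(75,255,255),"green",0.016)
E
```

```text
gold ((381.0207214355469, 232.75173950195312), (32.221649169921875, 12.290731430053711), 4.763641834259033) [ 0.5227 -0.3264  0.028 ]
[[0.5104, -0.2855], [0.5407, -0.2881], [0.5349, -0.3673], [0.5047, -0.3646]]
gold ((380.2481689453125, 202.3175048828125), (32.29471969604492, 12.559057235717773), 19.98310661315918) [ 0.5979 -0.3248  0.028 ]
[[0.5965, -0.2819], [0.626, -0.2926], [0.5993, -0.3677], [0.57, -0.3569]]
red ((315.0, 241.0), (12.0, 10.0), 90.0) [ 0.5005 -0.162   0.048 ]
[[0.5149, -0.1498], [0.5152, -0.174], [0.4861, -0.1742], [0.4859, -0.1499]]
red ((335.2500305175781, 150.75001525878906), (16.970561981201172, 17.677669525146484), 45.0) [ 0.7223 -0.2107  0.048 ]
[[0.7213, -0.1806], [0.7528, -0.2113], [0.7232, -0.2408], [0.6919, -0.2102]]
green ((117.00869750976562, 229.50076293945312), (52.884639739990234, 101.52243041992188), 5.013113975524902) [0.524  0.3283 0.016 ]
[[0.404, 0.4006], [0.6558, 0.3874], [0.6456, 0.255], [0.394, 0.27]]
```

View pics/zf.png

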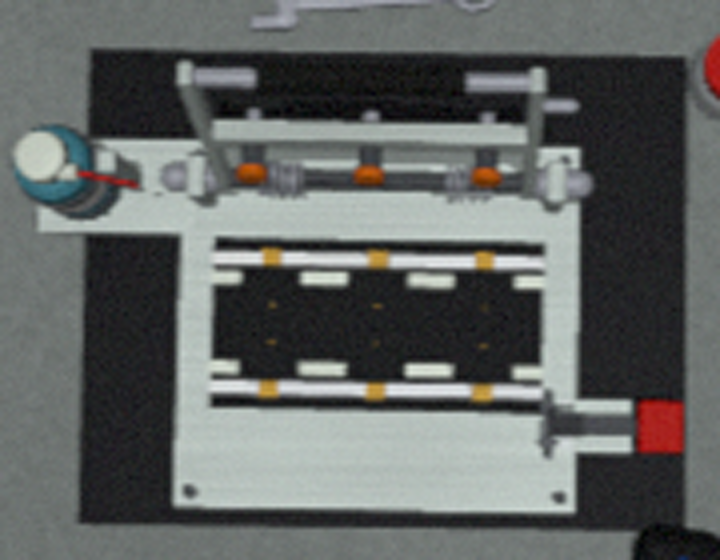

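View pics/zm.png

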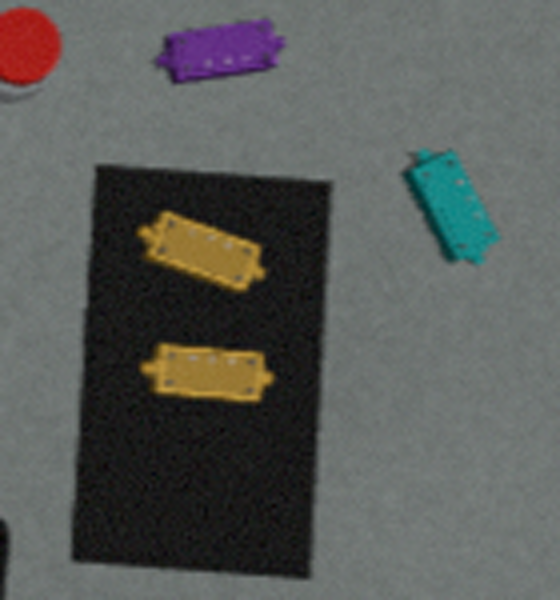

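```bash
python3 - <<'E'
from h import *
from scipy.optimize import least_squares
o=lambda u,v:((u+.5)/4-.5+150,(v+.5)/4-.5+135)
pts=[((-.115,.125,.012),o(175,508)),((-.115,-.125,.012),o(575,514)),
((.028,.033,.028),o(324,279)),((.028,-.033,.028),o(431,281)),((-.028,.033,.028),o(322,369)),((-.028,-.033,.028),o(428,370)),
((-.06,-.175,.048),(315.0,241.2)),((.085,.185,.158),o(40,155))]
I=arm.camera_info("top")
def f(p,full=False):
    r=[]
    for q,uv in pts:
        c,s=np.cos(p[2]),np.sin(p[2])
        w=(p[0]+c*q[0]-s*q[1],p[1]+s*q[0]+c*q[1],q[2])
        r.append(proj("top",w,I)-uv)
    return np.ravel(r)
s=least_squares(f,[.56,.01,0]);print(s.x,np.degrees(s.x[2]));print(f(s.x).reshape(-1,2))
p=s.x;c,sn=np.cos(p[2]),np.sin(p[2])
for n,q in dict(n1=(0,-.066,.018),n2=(0,0,.018),n3=(0,.066,.018),pad=(-.06,-.175,.048),noz=(.085,.185,.158),h0=(-.095,0,.065),hopen=(.085+.18*np.cos(1.75),0,.242)).items():
    print(n,p[0]+c*q[0]-sn*q[1],p[1]+sn*q[0]+c*q[1],q[2])
E
```

```text
[ 0.561   0.0126 -0.0059] -0.34004748180201705
[[-0.4786 -0.1682]
 [ 0.0921  0.0139]
 [ 0.0893 -0.141 ]
 [-0.0076 -0.1971]
 [ 0.0888 -0.0143]
 [ 0.3249  0.1818]
 [ 0.0117  0.0266]
 [-0.1121  0.2656]]
n1 0.5606038309758555 -0.05335805278140277 0.018
n2 0.5609955352555633 0.012640784842886187 0.018
n3 0.5613872395352711 0.07863962246717515 0.018
pad 0.4999579821281967 -0.16200003830056986 0.048
noz 0.6470919972223891 0.19713305903558764 0.158
h0 0.4659972083721171 0.013204601609132224 0.065
hopen 0.6139103133002303 0.012326734690399032 0.242
```

```bash
cat >> h.py <<'E'
def Ryaw(d):
    a=np.radians(d);x=np.array([np.cos(a),np.sin(a),0]);z=np.array([0,0,-1.]);return np.c_[x,np.cross(z,x),z]
def plan(*tg):
    s=arm.state();p=s["eef_pos"];M=s["eef_rot"]
    print("t",round(s["clock"],2),"p",p,"yaw",np.degrees(np.arctan2(M[1,0],M[0,0])).round(1),"w",round(s["grip_width"],3),"F",s["force"].round(1),"q",s["joint_positions"].round(2))
    for x,y,z,d in tg:
        sh=M.T@(np.array([x,y,z])-p)/.6
        rv=R.from_matrix(M.T@Ryaw(d)).as_rotvec()/(np.pi/2)
        print((x,y,z,d),"->",[sh.round(3).tolist(),rv.round(3).tolist()])
E
python3 -c "
from h import *
plan((.35,-.33,.40,-23),(.647,.197,.3,90))"
```

```text
t 0.15 p [ 0.2153 -0.4784  0.204 ] yaw -65.8 w 1.003 F [-1.  -0.6  0.2] q [-1.29  0.29 -0.15  1.13  0.    1.43]
(0.35, -0.33, 0.4, -23) -> [[-0.134, -0.306, -0.327], [-0.0, 0.001, -0.475]]
(0.647, 0.197, 0.3, 90) -> [[-0.732, -1.118, -0.159], [-0.001, 0.0, -1.731]]
```

Request:
apply_moves:
  commands:
    - [[-0.03,-0.06,-0.08],[0,0,-0.1],1]
    - [[-0.06,-0.12,-0.16],[0,0,-0.19],1]
    - [[-0.08,-0.18,-0.24],[0,0,-0.28],1]
    - [[-0.11,-0.24,-0.3],[0,0,-0.38],1]
    - [[-0.134,-0.306,-0.327],[0,0,-0.475],1]

```text
clock: 0.65
eef_pos: [0.3309, -0.3496, 0.3849]
eef_rot: [[0.92, -0.392, 0.001], [-0.392, -0.92, -0.002], [0.001, 0.001, -1.0]]
force: [1.4, -0.9, 0.2]
grip_width: 0.143
```

```bash
python3 -c "
from h import *
plan((.5,-.13,.40,20),(.5,.1,.38,60),(.647,.197,.3,90))"
```

```text
t 0.65 p [ 0.3309 -0.3496  0.3849] yaw -23.1 w 0.143 F [ 1.4 -0.9  0.2] q [-0.96  0.18  0.16  1.56 -0.    1.01]
(0.5, -0.13, 0.4, 20) -> [[0.116, -0.447, -0.026], [0.001, -0.001, -0.479]]
(0.5, 0.1, 0.38, 60) -> [[-0.035, -0.8, 0.007], [0.001, -0.0, -0.923]]
(0.647, 0.197, 0.3, 90) -> [[0.127, -1.045, 0.14], [0.001, 0.0, -1.257]]
```

Request:
apply_moves:
  commands:
    - [[0.02,-0.08,-0.01],[0,0,-0.095],1]
    - [[0.04,-0.16,-0.01],[0,0,-0.19],1]
    - [[0.06,-0.24,-0.01],[0,0,-0.28],1]
    - [[0.08,-0.32,-0.01],[0,0,-0.37],1]
    - [[0.1,-0.4,-0.01],[0,0,-0.46],1]

```text
clock: 1.15
eef_pos: [0.4816, -0.1519, 0.3887]
eef_rot: [[0.949, 0.315, 0.0], [0.315, -0.949, -0.0], [0.0, 0.0, -1.0]]
force: [0.6, -0.3, 0.3]
grip_width: 0.003
```

```bash
python3 -c "
from h import *
plan((.647,.197,.36,60),(.647,.197,.3,90))"
```

```text
t 1.15 p [ 0.4816 -0.1519  0.3887] yaw 18.3 w 0.003 F [ 0.6 -0.3  0.3] q [-0.45  0.23  0.24  1.58 -0.    0.8 ]
(0.647, 0.197, 0.36, 60) -> [[0.445, -0.465, 0.048], [0.0, 0.0, -0.463]]
(0.647, 0.197, 0.3, 90) -> [[0.445, -0.465, 0.148], [0.0, 0.0, -0.796]]
```

Request:
apply_moves:
  commands:
    - [[0.05,-0.05,0],[0,0,-0.09],1]
    - [[0.1,-0.11,0],[0,0,-0.18],1]
    - [[0.15,-0.16,0.01],[0,0,-0.27],1]
    - [[0.2,-0.21,0.02],[0,0,-0.36],1]
    - [[0.25,-0.26,0.03],[0,0,-0.44],1]

```text
clock: 1.65
eef_pos: [0.5757, 0.0428, 0.3703]
eef_rot: [[0.531, 0.848, -0.0], [0.848, -0.531, -0.0], [-0.0, -0.0, -1.0]]
force: [0.7, -1.0, 0.6]
grip_width: -0.005
```

```bash
python3 -c "
from h import *
plan((.647,.197,.36,90),(.647,.197,.3,90))"
```

```text
t 1.65 p [0.5757 0.0428 0.3703] yaw 58.0 w -0.005 F [ 0.7 -1.   0.6] q [-0.05  0.38  0.4   1.6  -0.    0.51]
(0.647, 0.197, 0.36, 90) -> [[0.281, -0.036, 0.017], [-0.0, 0.0, -0.356]]
(0.647, 0.197, 0.3, 90) -> [[0.281, -0.036, 0.117], [-0.0, 0.0, -0.356]]
```

Request:
apply_moves:
  commands:
    - [[0.06,-0.02,0],[0,0,-0.09],1]
    - [[0.12,-0.03,0.02],[0,0,-0.18],1]
    - [[0.18,-0.04,0.05],[0,0,-0.27],1]
    - [[0.24,-0.04,0.1],[0,0,-0.33],1]
    - [[0.24,-0.04,0.1],[0,0,-0.33],1]

```text
clock: 2.15
eef_pos: [0.6315, 0.1788, 0.305]
eef_rot: [[0.04, 0.999, -0.007], [0.999, -0.04, -0.0], [-0.001, -0.007, -1.0]]
force: [-0.8, -0.6, -1.6]
grip_width: -0.0
```

```bash
python3 -c "
from h import *
plan((.647,.197,.3,90),(.647,.198,.18,90))
cv2.imwrite('pics/t1.png',arm.snapshot('top')); cv2.imwrite('pics/s1.png',arm.snapshot('side'))"
```

```text
t 2.15 p [0.6315 0.1788 0.305 ] yaw 87.7 w -0.0 F [-0.8 -0.6 -1.6] q [0.16 0.55 0.51 1.54 0.   0.2 ]
(0.647, 0.197, 0.3, 90) -> [[0.031, 0.025, 0.008], [-0.005, 0.0, -0.026]]
(0.647, 0.198, 0.18, 90) -> [[0.033, 0.026, 0.208], [-0.005, 0.0, -0.026]]
```

View pics/t1.png

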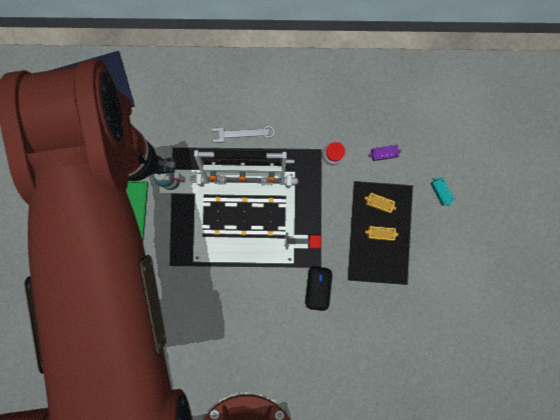

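View pics/s1.png

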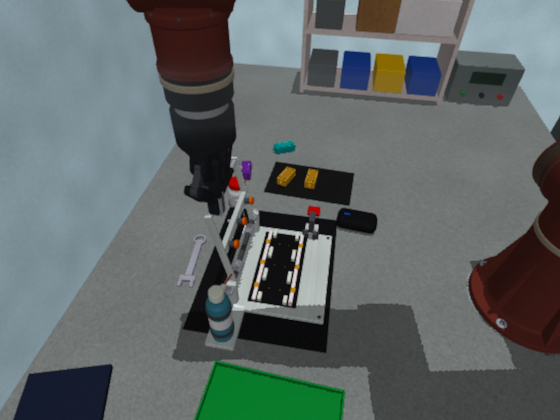

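The tool is above and to the side of the can and clear of the gate, so I'll go down towards the cap.

```bash
python3 -c "
from h import *
plan((.647,.198,.3,90),(.647,.198,.18,90))"
```

```text
t 2.25 p [0.6315 0.1759 0.3093] yaw 87.3 w 0.001 F [ 0.3 -0.2  0.3] q [ 0.16  0.55  0.51  1.54 -0.    0.21]
(0.647, 0.198, 0.3, 90) -> [[0.038, 0.024, 0.015], [-0.002, 0.0, -0.029]]
(0.647, 0.198, 0.18, 90) -> [[0.038, 0.025, 0.215], [-0.002, 0.0, -0.029]]
```

Request:
apply_moves:
  commands:
    - [[0.038,0.024,0.03],[0,0,-0.03],1]
    - [[0.038,0.024,0.09],[0,0,-0.03],1]
    - [[0.038,0.024,0.15],[0,0,-0.03],1]
    - [[0.038,0.024,0.2],[0,0,-0.03],1]
    - [[0.038,0.024,0.2],[0,0,-0.03],1]

```text
clock: 2.75
eef_pos: [0.6453, 0.196, 0.1879]
eef_rot: [[0.002, 1.0, -0.006], [1.0, -0.002, -0.001], [-0.001, -0.006, -1.0]]
force: [-0.4, -0.5, -1.2]
grip_width: 0.002
```

```bash
python3 -c "
from h import *
plan((.647,.198,.165,90),(.647,.198,.152,90))
cv2.imwrite('pics/s2.png',arm.snapshot('side')); cv2.imwrite('pics/w2.png',arm.snapshot('wrist'))
plan((.647,.198,.165,90),(.647,.198,.151,90))
"
```

```text
t 2.75 p [0.6453 0.196  0.1879] yaw 89.9 w 0.002 F [-0.4 -0.5 -1.2] q [ 0.19  0.6   0.29  1.27 -0.    0.19]
(0.647, 0.198, 0.165, 90) -> [[0.003, 0.003, 0.038], [-0.004, 0.001, -0.001]]
(0.647, 0.198, 0.152, 90) -> [[0.003, 0.003, 0.06], [-0.004, 0.001, -0.001]]
t 2.85 p [0.6478 0.1968 0.1925] yaw 89.9 w 0.002 F [ 0.4 -0.2  0.6] q [ 0.19  0.6   0.3   1.27 -0.    0.19]
(0.647, 0.198, 0.165, 90) -> [[0.002, -0.001, 0.046], [0.001, -0.0, -0.001]]
(0.647, 0.198, 0.151, 90) -> [[0.002, -0.001, 0.069], [0.001, -0.0, -0.001]]
```

View pics/w2.png

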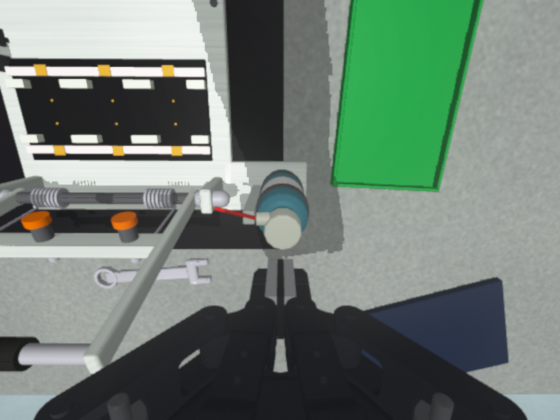

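View pics/s2.png

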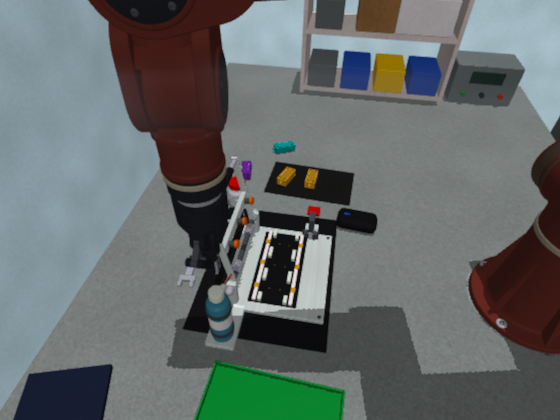

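The wrist view puts the cap at (283,230), right ahead of the closed tips at (282,262). Now I press it.

Request:
apply_moves:
  commands:
    - [[0.002,-0.001,0.03],[0,0,0],1]
    - [[0.002,-0.001,0.055],[0,0,0],1]
    - [[0.002,-0.001,0.065],[0,0,0],1]
    - [[0.002,-0.001,0.07],[0,0,0],1]
    - [[0.002,-0.001,0.07],[0,0,0],1]

```text
clock: 3.35
eef_pos: [0.6476, 0.1987, 0.15]
eef_rot: [[0.0, 1.0, 0.002], [1.0, -0.0, 0.0], [0.0, 0.002, -1.0]]
force: [-0.4, 0.6, -0.2]
grip_width: 0.003
```

```bash
python3 -c "
from h import *
plan((.647,.198,.25,90),(.647,.198,.149,90))
"
```

```text
t 3.35 p [0.6476 0.1987 0.15  ] yaw 90.0 w 0.003 F [-0.4  0.6 -0.2] q [ 0.19  0.61  0.22  1.17 -0.    0.19]
(0.647, 0.198, 0.25, 90) -> [[-0.001, -0.001, -0.167], [0.001, -0.0, -0.0]]
(0.647, 0.198, 0.149, 90) -> [[-0.001, -0.001, 0.002], [0.001, -0.0, -0.0]]
```

There is no force at z = 0.150, so I'll look.

```bash
python3 -c "
from h import *
print(proj('wrist',(.647,.1971,.158)),proj('side',(.647,.1971,.158)),proj('side',arm.state()['eef_pos']))
im=arm.snapshot('side');zoom(im,130,180,300,350,4,'pics/s3.png'); im=arm.snapshot('wrist');zoom(im,200,150,360,300,4,'pics/w3.png')
plan()
"
```

```text
[275.7402 254.4152] [215.4548 289.9552] [215.3435 293.2244]
t 3.45 p [0.6476 0.1988 0.15  ] yaw 90.0 w -0.006 F [-0.1 -0.1  0.1] q [ 0.19  0.61  0.22  1.17 -0.    0.19]
```

View pics/w3.png

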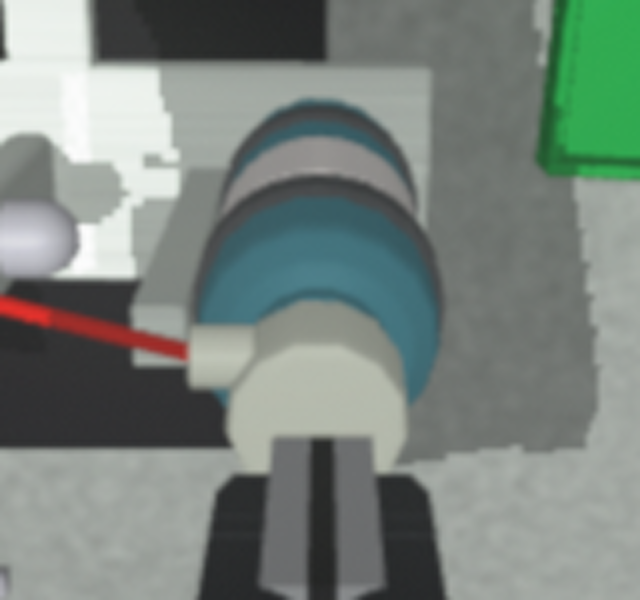

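View pics/s3.png

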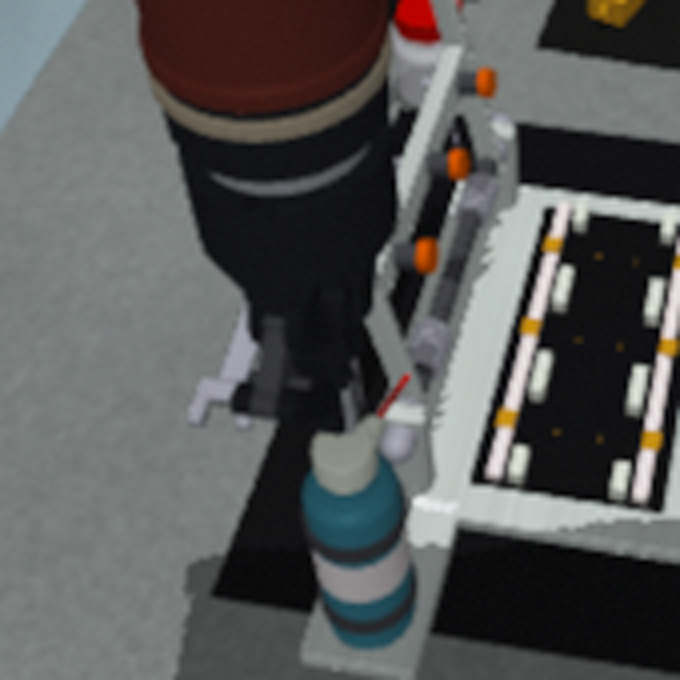

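```bash
python3 -c "
from h import *
for x in (.637,.642,.6476):
  for z in (.15,.158,.165): print(x,z,proj('wrist',(x,.1988,z)),proj('side',(x,.1988,z)))
for a in range(0,360,45):
  print(a,proj('wrist',(.647+.0145*np.cos(np.radians(a)),.1971+.0145*np.sin(np.radians(a)),.158)))
"
```

```text
0.637 0.15 [278.3963 234.3455] [221.0557 294.1564]
0.637 0.158 [278.3363 239.5222] [220.6333 291.5788]
0.637 0.165 [278.2794 244.4288] [220.258  289.2883]
0.642 0.15 [278.4053 241.6184] [218.349 293.742]
0.642 0.158 [278.3463 247.0561] [217.9047 291.163 ]
0.642 0.165 [278.2903 252.2063] [217.51   288.8715]
0.6476 0.15 [278.4153 249.6151] [215.3229 293.2786]
0.6476 0.158 [278.3573 255.3332] [214.8542 290.6983]
0.6476 0.165 [278.3023 260.7448] [214.4377 288.4055]
0 [275.6873 275.1754]
45 [292.0424 269.2191]
90 [299.1857 254.4593]
135 [292.5162 239.1413]
180 [275.4863 232.6218]
225 [258.5159 239.1315]
270 [251.9892 254.4482]
315 [259.274  269.2131]
```

Request:
apply_moves:
  commands:
    - [[0.002,-0.004,0.003],[0,0,0],1]
    - [[0.002,-0.004,0.006],[0,0,0],1]
    - [[0.002,-0.004,0.006],[0,0,0],1]

```text
clock: 3.75
eef_pos: [0.6443, 0.2, 0.145]
eef_rot: [[-0.0, 1.0, -0.0], [1.0, 0.0, -0.0], [-0.0, -0.0, -1.0]]
force: [0.1, 0.2, -0.5]
grip_width: 0.003
```

```bash
python3 -c "
from h import *
plan((.647,.2,.142,90))
"
```

```text
t 3.75 p [0.6443 0.2    0.145 ] yaw 90.0 w 0.003 F [ 0.1  0.2 -0.5] q [ 0.19  0.61  0.2   1.16 -0.    0.19]
(0.647, 0.2, 0.142, 90) -> [[-0.0, 0.005, 0.005], [-0.0, 0.0, 0.0]]
```

```bash
python3 -c "
from h import *
im=arm.snapshot('side');zoom(im,180,260,260,330,8,'pics/s4.png'); im=arm.snapshot('wrist');zoom(im,200,150,360,300,4,'pics/w4.png')
plan();print(arm.state()['joint_torque'],arm.state()['ft_torque'])
"
```

```text
t 3.85 p [0.6445 0.2    0.1451] yaw 90.0 w 0.004 F [-0.4  0.3 -0.8] q [ 0.19  0.61  0.2   1.16 -0.    0.19]
[  0.0469 -74.6817  33.368   -0.0031   0.0017   0.0007] [ 0.0188 -0.0127 -0.0096]
```

View pics/w4.png

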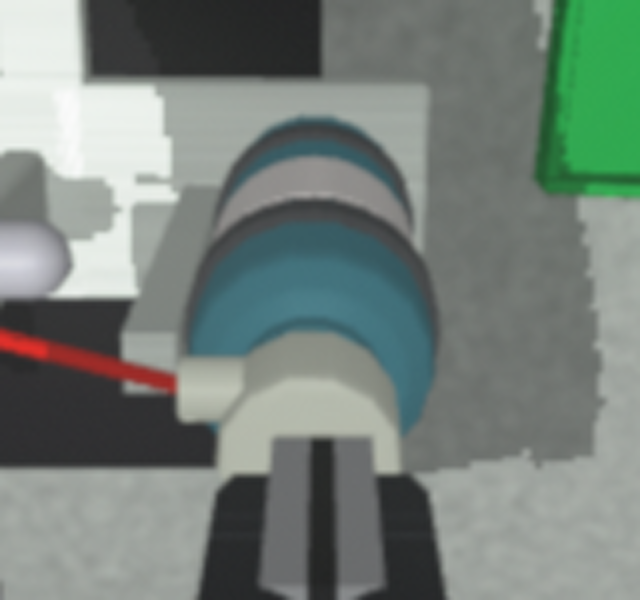

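View pics/s4.png

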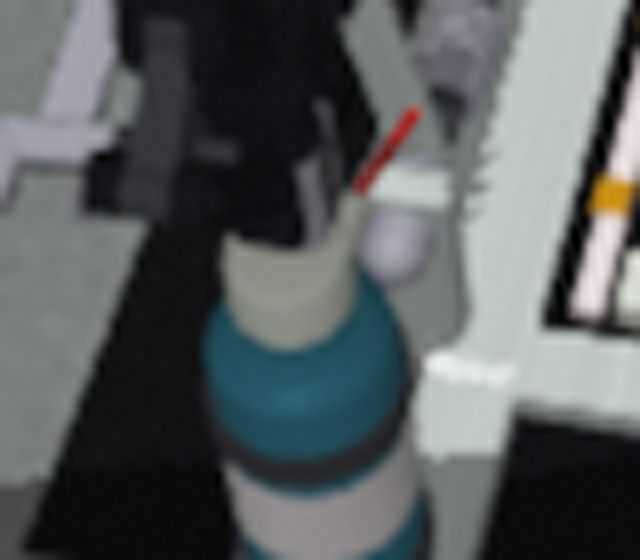

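```bash
python3 -c "
from h import *
for z in (.158,.152,.145): print(z,proj('wrist',(.6325,.1971,z)),[proj('wrist',(.647,.1971+s*.0145,z)) for s in(-1,1)],'side near rim',proj('side',(.647,.2116,z)))
print(proj('side',arm.state()['eef_pos']))
"
```

```text
0.158 [273.3855 240.715 ] [array([249.4592, 262.7808]), array([297.6191, 262.8077])] side near rim [213.085  296.8104]
0.152 [273.5939 236.6588] [array([250.4072, 258.1415]), array([297.0677, 258.1681])] side near rim [213.4531 298.7384]
0.145 [273.8207 232.2424] [array([251.4411, 253.0813]), array([296.4663, 253.1076])] side near rim [213.8767 300.9577]
[217.1091 295.6362]
```

The cap is still up: its rim is where it would be at z = 0.158. I'll keep lowering gently until there is contact.

Request:
apply_moves:
  commands:
    - [[-0.002,0.004,0.003],[0,0,0],1]
    - [[-0.002,0.004,0.006],[0,0,0],1]
    - [[-0.002,0.004,0.008],[0,0,0],1]
    - [[-0.002,0.004,0.008],[0,0,0],1]

```text
clock: 4.25
eef_pos: [0.6467, 0.1986, 0.14]
eef_rot: [[-0.0, 1.0, -0.001], [1.0, 0.0, -0.0], [-0.0, -0.001, -1.0]]
force: [0.4, 0.1, -0.3]
grip_width: -0.003
```

```bash
python3 -c "
from h import *
plan((.647,.2,.142,90))
im=arm.snapshot('wrist');zoom(im,200,150,360,300,4,'pics/w5.png')
"
```

```text
t 4.25 p [0.6467 0.1986 0.14  ] yaw 90.0 w -0.003 F [ 0.4  0.1 -0.3] q [0.19 0.62 0.2  1.15 0.   0.19]
(0.647, 0.2, 0.142, 90) -> [[0.002, 0.0, -0.003], [-0.0, 0.0, 0.0]]
```

View pics/w5.png

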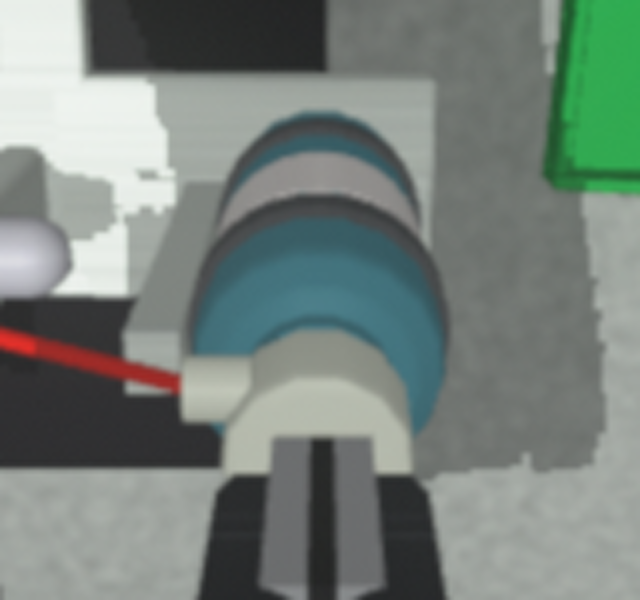

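Still no contact, so I'll go on in small steps.

Request:
apply_moves:
  commands:
    - [[0,0,0.003],[0,0,0],1]
    - [[0,0,0.007],[0,0,0],1]
    - [[0,0,0.007],[0,0,0],1]

```text
clock: 4.6
eef_pos: [0.6466, 0.1987, 0.1357]
eef_rot: [[-0.0, 1.0, -0.001], [1.0, 0.0, -0.0], [-0.0, -0.001, -1.0]]
force: [0.6, -0.4, -0.1]
grip_width: -0.004
```

Request:
apply_moves:
  commands:
    - [[0,0,0.003],[0,0,0],1]
    - [[0,0,0.007],[0,0,0],1]
    - [[0,0,0.007],[0,0,0],1]

```text
clock: 4.9
eef_pos: [0.6467, 0.1987, 0.1315]
eef_rot: [[-0.0, 1.0, -0.001], [1.0, 0.0, -0.0], [-0.0, -0.001, -1.0]]
force: [0.9, 0.3, 1.1]
grip_width: 0.002
```

Request:
apply_moves:
  commands:
    - [[0,0,0.002],[0,0,0],1]
    - [[0,0,0.004],[0,0,0],1]
    - [[0,0,0.004],[0,0,0],1]

```text
clock: 5.2
eef_pos: [0.6469, 0.1987, 0.1297]
eef_rot: [[-0.0, 1.0, 0.0], [1.0, 0.0, 0.0], [0.0, 0.0, -1.0]]
force: [-1.9, -0.5, 3.5]
grip_width: 0.002
```

```bash
python3 -c "
from h import *
plan()
im=arm.snapshot('wrist');zoom(im,200,150,360,300,4,'pics/w6.png')
im=arm.snapshot('side');zoom(im,140,200,280,320,5,'pics/s6.png')
"
```

```text
t 5.2 p [0.6469 0.1987 0.1297] yaw 90.0 w 0.002 F [-1.9 -0.5  3.5] q [0.19 0.63 0.18 1.13 0.   0.19]
```

View pics/w6.png

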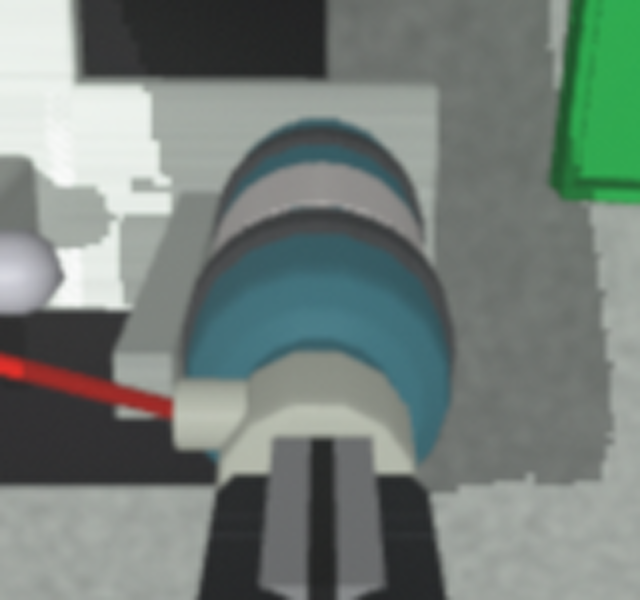

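View pics/s6.png

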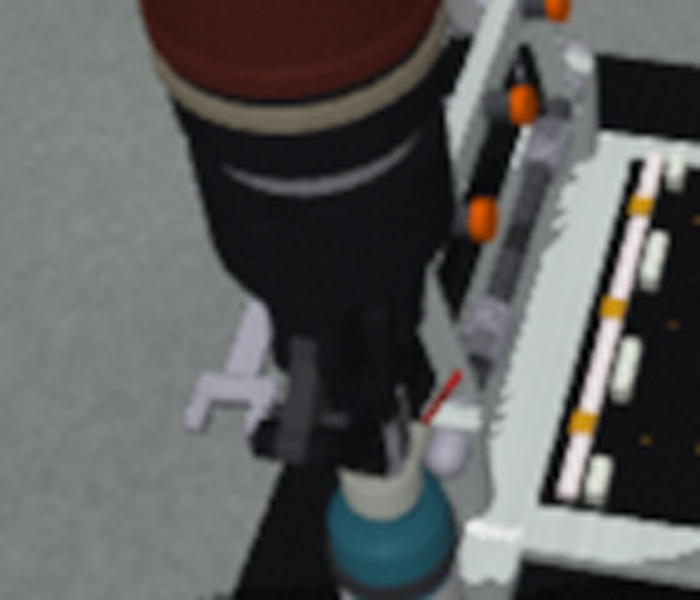

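Contact: 3.5 N at TCP z = 0.130. The real fingertip is therefore about 27 mm behind the reported TCP. Now the full press and release.

Request:
apply_moves:
  commands:
    - [[0,0,0.003],[0,0,0],1]
    - [[0,0,0.006],[0,0,0],1]
    - [[0,0,0.008],[0,0,0],1]
    - [[0,0,0.009],[0,0,0],1]
    - [[0,0,0.01],[0,0,0],1]

```text
clock: 5.8
eef_pos: [0.647, 0.1988, 0.125]
eef_rot: [[-0.0, 1.0, 0.001], [1.0, 0.0, 0.0], [0.0, 0.001, -1.0]]
force: [-6.9, -1.2, 19.2]
grip_width: 0.001
```

19 N is well past the 8 N of the full stroke, so the cap is on its stop. One more row, then up.

Request:
apply_moves:
  commands:
    - [[0,0,0],[0,0,0],1]
    - [[0,0,-0.03],[0,0,0],1]
    - [[0,0,-0.1],[0,0,0],1]
    - [[0,0,-0.18],[0,0,0],1]
    - [[0,0,-0.26],[0,0,0],1]

```text
clock: 6.3
eef_pos: [0.6466, 0.1986, 0.2807]
eef_rot: [[-0.0, 1.0, -0.001], [1.0, 0.0, -0.0], [-0.0, -0.001, -1.0]]
force: [1.4, 0.5, 1.3]
grip_width: -0.003
```

```bash
python3 -c "
from h import *
plan((.53,.03,.40,50),(.5227,-.3264,.3,-4))
im=arm.snapshot('top');cv2.imwrite('pics/t6.png',im)
im=arm.snapshot('side');zoom(im,180,220,320,320,5,'pics/s7.png')
"
```

```text
t 6.3 p [0.6466 0.1986 0.2807] yaw 90.0 w -0.003 F [1.4 0.5 1.3] q [0.19 0.59 0.51 1.49 0.   0.19]
(0.53, 0.03, 0.4, 50) -> [[-0.281, -0.194, -0.199], [-0.0, 0.0, 0.445]]
(0.5227, -0.3264, 0.3, -4) -> [[-0.875, -0.207, -0.032], [-0.0, 0.0, 1.045]]
```

View pics/s7.png

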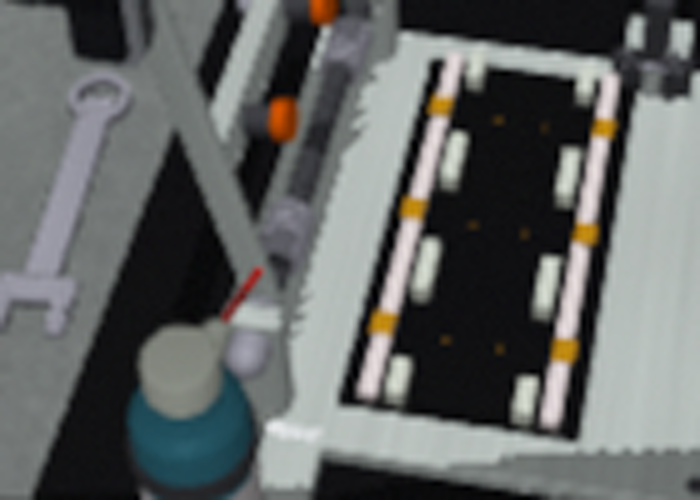

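The cap is up again. Now over to the mat, opening the jaws on the way.

Request:
apply_moves:
  commands:
    - [[-0.02,-0.03,-0.07],[0,0,0.09],0.5]
    - [[-0.08,-0.06,-0.12],[0,0,0.18],0]
    - [[-0.14,-0.1,-0.16],[0,0,0.27],0]
    - [[-0.21,-0.13,-0.18],[0,0,0.36],0]
    - [[-0.28,-0.16,-0.18],[0,0,0.45],0]

```text
clock: 6.9
eef_pos: [0.5509, 0.0295, 0.3889]
eef_rot: [[0.653, 0.757, 0.003], [0.757, -0.653, -0.0], [0.002, 0.003, -1.0]]
force: [0.8, -0.2, 0.4]
grip_width: 0.845
```

```bash
python3 -c "
from h import *
plan((.5227,-.3264,.4,-4),(.5227,-.3264,.3,-4))
"
```

```text
t 6.9 p [0.5509 0.0295 0.3889] yaw 49.2 w 0.845 F [ 0.8 -0.2  0.4] q [-0.08  0.33  0.37  1.62 -0.    0.63]
(0.5227, -0.3264, 0.4, -4) -> [[-0.48, 0.352, -0.018], [0.001, -0.002, 0.591]]
(0.5227, -0.3264, 0.3, -4) -> [[-0.48, 0.351, 0.148], [0.001, -0.002, 0.591]]
```

Request:
apply_moves:
  commands:
    - [[-0.06,0.045,0],[0,0,0.09],0]
    - [[-0.12,0.09,0],[0,0,0.18],0]
    - [[-0.18,0.135,0],[0,0,0.27],0]
    - [[-0.25,0.18,0],[0,0,0.36],0]
    - [[-0.31,0.225,0.02],[0,0,0.45],0]

```text
clock: 7.4
eef_pos: [0.5328, -0.2008, 0.3761]
eef_rot: [[0.989, 0.151, 0.002], [0.151, -0.989, -0.001], [0.002, 0.001, -1.0]]
force: [1.6, -0.4, 0.8]
grip_width: 1.003
```

```bash
python3 -c "
from h import *
plan((.5227,-.3264,.3,-4))
"
```

```text
t 7.4 p [ 0.5328 -0.2008  0.3761] yaw 8.7 w 1.003 F [ 1.6 -0.4  0.8] q [-0.49  0.36  0.39  1.6  -0.    0.93]
(0.5227, -0.3264, 0.3, -4) -> [[-0.048, 0.204, 0.127], [0.001, -0.001, 0.141]]
```

Request:
apply_moves:
  commands:
    - [[-0.02,0.06,0.02],[0,0,0.05],0]
    - [[-0.03,0.12,0.06],[0,0,0.1],0]
    - [[-0.045,0.165,0.11],[0,0,0.1],0]
    - [[-0.045,0.165,0.15],[0,0,0.1],0]
    - [[-0.045,0.165,0.15],[0,0,0.1],0]

```text
clock: 7.9
eef_pos: [0.5199, -0.3002, 0.2815]
eef_rot: [[1.0, -0.001, -0.005], [-0.001, -1.0, 0.004], [-0.005, -0.004, -1.0]]
force: [0.4, 0.7, 0.0]
grip_width: 1.0
```

```bash
python3 - <<'E'
from h import *
im=arm.snapshot('top');cv2.imwrite('pics/t8.png',im)
i=arm.camera_info('wrist')
im=arm.snapshot('wrist');cv2.imwrite('pics/w8.png',im)
hsv=cv2.cvtColor(im,cv2.COLOR_BGR2HSV)
m=cv2.inRange(hsv,np.array((12,90,90)),np.array((32,255,255)))
cs,_=cv2.findContours(m,cv2.RETR_EXTERNAL,cv2.CHAIN_APPROX_NONE)
for c in cs:
    if cv2.contourArea(c)>200:
        r=cv2.minAreaRect(c);print(r,ray('wrist',*r[0],.02,i))
plan((.5227,-.3264,.3,-4))
E
```

```text
((281.75128173828125, 190.48223876953125), (21.089126586914062, 51.44036865234375), 4.085616588592529) [ 0.5235 -0.3258  0.02  ]
((331.4827880859375, 188.7069091796875), (22.97863006591797, 53.70433807373047), 23.198591232299805) [ 0.5991 -0.3229  0.02  ]
t 8.0 p [ 0.5217 -0.3001  0.2858] yaw 0.0 w 0.999 F [ 0.8 -0.9  0.4] q [-0.64  0.42  0.25  1.4   0.    0.93]
(0.5227, -0.3264, 0.3, -4) -> [[0.002, 0.044, -0.024], [-0.0, 0.0, 0.045]]
```

View pics/w8.png

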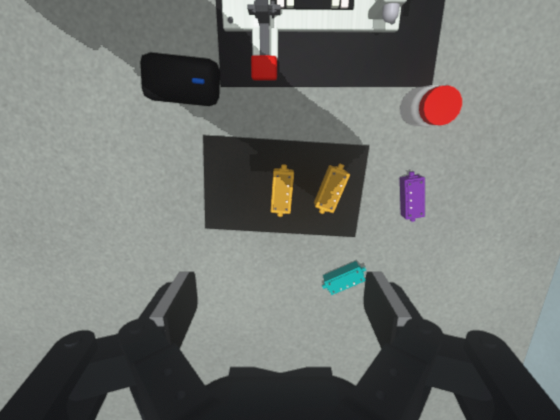

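View pics/t8.png

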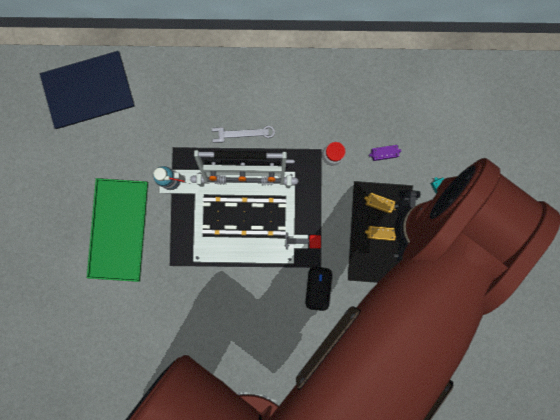

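Both modules are unmoved, and the top and wrist views agree: (0.523, -0.326) with grip yaw about -4°, and (0.598, -0.324) with yaw about -20°. I'll align over the first with the jaws at about 60 mm, so they clear its neighbour.

```bash
python3 -c "
from h import *
plan((.523,-.326,.1,-4.1),(.523,-.326,.02,-4.1))
"
```

```text
t 8.0 p [ 0.5217 -0.3001  0.2858] yaw 0.0 w 0.999 F [ 0.8 -0.9  0.4] q [-0.64  0.42  0.25  1.4   0.    0.93]
(0.523, -0.326, 0.1, -4.1) -> [[0.002, 0.043, 0.31], [-0.0, 0.0, 0.046]]
(0.523, -0.326, 0.02, -4.1) -> [[0.002, 0.043, 0.443], [-0.0, 0.0, 0.046]]
```

Request:
apply_moves:
  commands:
    - [[0.002,0.043,0.06],[0,0,0.046],0.3]
    - [[0.002,0.043,0.14],[0,0,0.046],0.3]
    - [[0.002,0.043,0.22],[0,0,0.046],0.3]
    - [[0.002,0.043,0.3],[0,0,0.046],0.3]
    - [[0.002,0.043,0.3],[0,0,0.046],0.3]

```text
clock: 8.5
eef_pos: [0.5206, -0.3234, 0.1014]
eef_rot: [[0.997, -0.071, -0.006], [-0.071, -0.997, 0.005], [-0.007, -0.005, -1.0]]
force: [-0.3, 1.2, -0.7]
grip_width: 0.698
```

Request:
apply_moves:
  commands:
    - [[0,0,0.0],[0,0,0],0.3]
    - [[0,0,0],[0,0,0],0.3]

```text
clock: 8.7
eef_pos: [0.5252, -0.3275, 0.1093]
eef_rot: [[0.997, -0.071, 0.004], [-0.071, -0.997, -0.003], [0.004, 0.003, -1.0]]
force: [0.7, -0.4, 1.0]
grip_width: 0.7
```

```bash
python3 - <<'E'
from h import *
i=arm.camera_info('wrist')
im=arm.snapshot('wrist');cv2.imwrite('pics/w9.png',im)
hsv=cv2.cvtColor(im,cv2.COLOR_BGR2HSV)
m=cv2.inRange(hsv,np.array((12,90,90)),np.array((32,255,255)))
cs,_=cv2.findContours(m,cv2.RETR_EXTERNAL,cv2.CHAIN_APPROX_NONE)
for c in cs:
    if cv2.contourArea(c)>200:
        r=cv2.minAreaRect(c);print(r,ray('wrist',*r[0],.02,i))
plan((.523,-.326,.05,-4.1),(.523,-.326,.0,-4.1),(.523,-.326,-.02,-4.1))
E
```

```text
((277.0, 207.0), (84.0, 34.0), 90.0) [ 0.5237 -0.3252  0.02  ]
((358.623291015625, 198.17123413085938), (40.84736251831055, 88.13198852539062), 20.556045532226562) [ 0.5992 -0.3221  0.02  ]
t 8.75 p [ 0.5251 -0.3276  0.1091] yaw -4.1 w 0.7 F [ 0.4 -0.2 -0.4] q [-0.68  0.53 -0.05  0.99  0.    0.97]
(0.523, -0.326, 0.05, -4.1) -> [[-0.004, -0.003, 0.099], [0.002, -0.003, 0.0]]
(0.523, -0.326, 0.0, -4.1) -> [[-0.004, -0.003, 0.182], [0.002, -0.003, 0.0]]
(0.523, -0.326, -0.02, -4.1) -> [[-0.005, -0.003, 0.215], [0.002, -0.003, 0.0]]
```

View pics/w9.png

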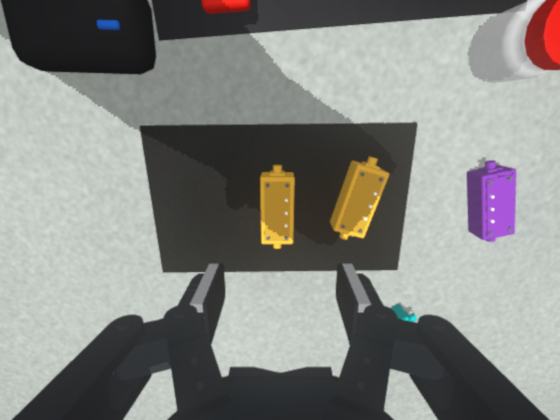

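Request:
apply_moves:
  commands:
    - [[-0.003,-0.003,0.06],[0,0,0],0.3]
    - [[-0.003,-0.003,0.12],[0,0,0],0.3]
    - [[-0.003,-0.003,0.16],[0,0,0],0.3]
    - [[-0.003,-0.003,0.17],[0,0,0],0.3]
    - [[-0.003,-0.003,0.17],[0,0,0],0.3]

```text
clock: 9.25
eef_pos: [0.522, -0.3248, 0.0047]
eef_rot: [[0.997, -0.072, 0.001], [-0.072, -0.997, -0.001], [0.001, 0.001, -1.0]]
force: [0.4, -0.9, -0.1]
grip_width: 0.698
```

```bash
python3 - <<'E'
from h import *
im=arm.snapshot('wrist');cv2.imwrite('pics/w10.png',im)
im=arm.snapshot('side');zoom(im,240,110,380,230,5,'pics/s10.png')
plan((.523,-.326,.0,-4.1),(.523,-.326,-.02,-4.1))
E
```

```text
t 9.35 p [ 0.5227 -0.3254  0.0058] yaw -4.1 w 0.701 F [ 1.2 -0.5 -1. ] q [-0.68  0.63 -0.18  0.77  0.    0.97]
(0.523, -0.326, 0.0, -4.1) -> [[0.0, 0.001, 0.01], [0.001, -0.002, -0.0]]
(0.523, -0.326, -0.02, -4.1) -> [[0.0, 0.001, 0.043], [0.001, -0.002, -0.0]]
```

View pics/w10.png

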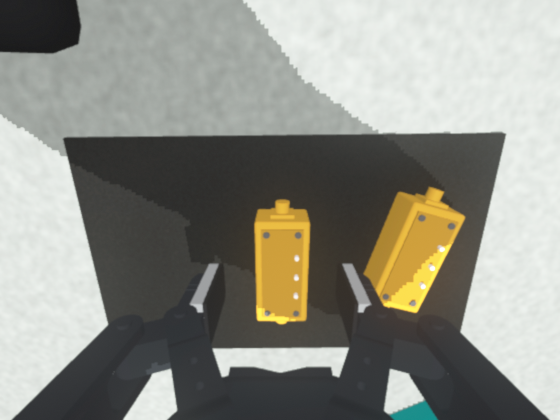

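View pics/s10.png

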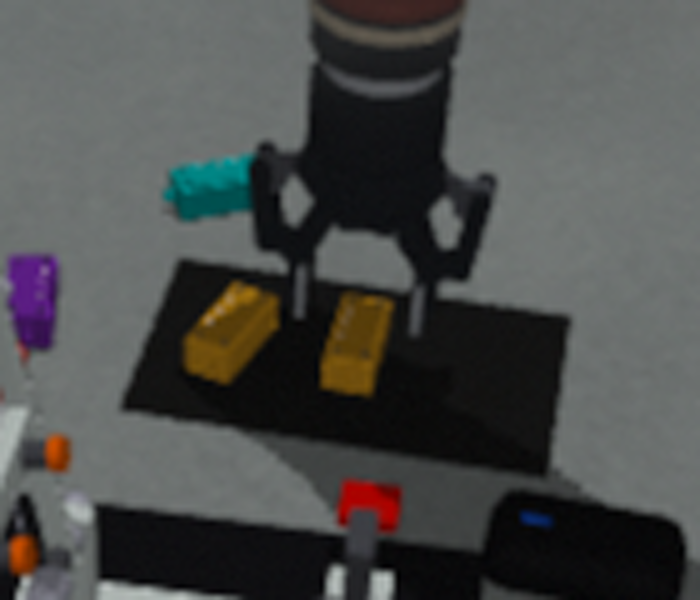

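The fingers straddle module 1 at columns 220 and 343. The right one is close to the neighbour (370), so I'll narrow to 42 mm and lower to z = -0.02, which puts the real tips near 0.010.

Request:
apply_moves:
  commands:
    - [[0,0,0],[0,0,0],0.5]
    - [[0,0,0],[0,0,0],0.5]
    - [[0,0,0.015],[0,0,0],0.5]
    - [[0,0,0.03],[0,0,0],0.5]
    - [[0,0,0.03],[0,0,0],0.5]

```text
clock: 9.85
eef_pos: [0.5201, -0.3234, -0.0162]
eef_rot: [[0.997, -0.072, -0.002], [-0.072, -0.997, 0.002], [-0.002, -0.002, -1.0]]
force: [-1.1, -0.3, -0.2]
grip_width: 0.496
```

```bash
python3 - <<'E'
from h import *
im=arm.snapshot('wrist');cv2.imwrite('pics/w11.png',im)
im=arm.snapshot('side');zoom(im,240,110,380,230,5,'pics/s11.png')
plan((.523,-.326,-.02,-4.1))
E
```

```text
t 9.95 p [ 0.5208 -0.3239 -0.0151] yaw -4.1 w 0.498 F [0.8 0.1 0.5] q [-0.68  0.65 -0.19  0.73  0.    0.97]
(0.523, -0.326, -0.02, -4.1) -> [[0.004, 0.003, 0.008], [-0.0, 0.001, -0.0]]
```

View pics/w11.png

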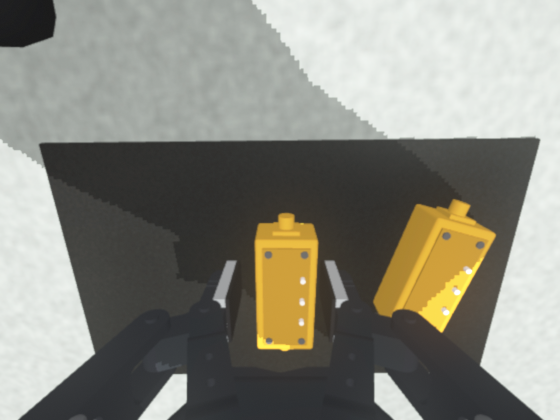

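View pics/s11.png

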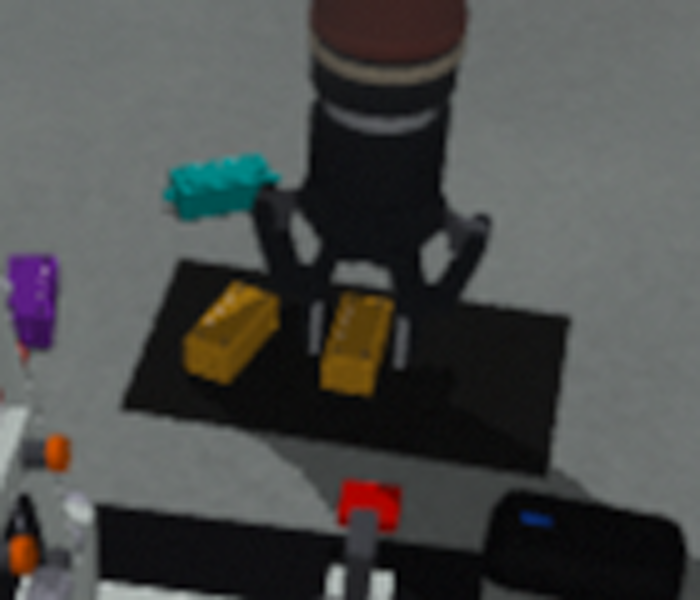

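Module 1 sits centred between the pads (237 and 325, module at 286), and module 2 is untouched. Closing.

Request:
apply_moves:
  commands:
    - [[0.003,0.002,0.006],[0,0,0],0.5]
    - [[0.003,0.002,0.006],[0,0,0],1]
    - [[0.003,0.002,0.006],[0,0,0],1]
    - [[0.003,0.002,0.006],[0,0,0],1]
    - [[0.003,0.002,0.006],[0,0,0],1]

```text
clock: 10.45
eef_pos: [0.5229, -0.3256, -0.0181]
eef_rot: [[0.997, -0.072, -0.0], [-0.072, -0.997, 0.0], [-0.0, -0.0, -1.0]]
force: [-0.1, 0.8, -0.7]
grip_width: 0.337
```

Request:
apply_moves:
  commands:
    - [[0.003,0.002,0],[0,0,0],1]
    - [[0.003,0.002,-0.03],[0,0,0],1]
    - [[0.003,0.002,-0.06],[0,0,0],1]
    - [[0.003,0.002,-0.1],[0,0,0],1]

```text
clock: 10.85
eef_pos: [0.5241, -0.3266, 0.0417]
eef_rot: [[0.997, -0.072, -0.001], [-0.072, -0.997, 0.001], [-0.001, -0.001, -1.0]]
force: [0.0, -1.2, -0.5]
grip_width: 0.334
```

```bash
python3 - <<'E'
from h import *
im=arm.snapshot('wrist');cv2.imwrite('pics/w12.png',im)
im=arm.snapshot('side');zoom(im,240,110,380,230,5,'pics/s12.png')
plan((.523,-.326,.2,-4.1))
E
```

```text
t 10.95 p [ 0.5266 -0.3284  0.045 ] yaw -4.1 w 0.341 F [-0.1 -0.1 -1.4] q [-0.68  0.59 -0.12  0.85  0.    0.97]
(0.523, -0.326, 0.2, -4.1) -> [[-0.005, -0.003, -0.258], [0.002, -0.003, -0.0]]
```

View pics/w12.png

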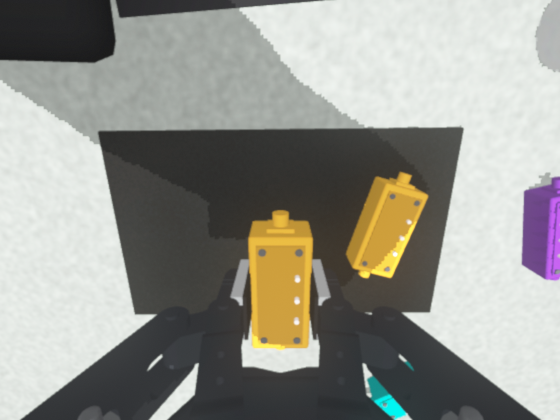

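View pics/s12.png

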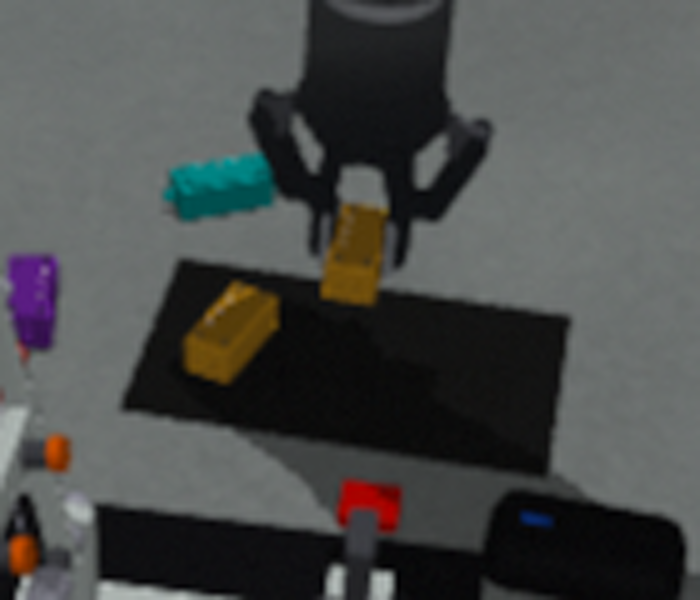

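Module 1 is held level (width 0.337), and module 2 is unmoved. It goes to nest 3.

Request:
apply_moves:
  commands:
    - [[0,0,-0.08],[0,0,-0.04],1]
    - [[0,-0.02,-0.16],[0,0,-0.13],1]
    - [[0,-0.07,-0.23],[0,0,-0.22],1]
    - [[0,-0.13,-0.26],[0,0,-0.31],1]
    - [[0,-0.2,-0.26],[0,0,-0.4],1]

```text
clock: 11.45
eef_pos: [0.535, -0.2076, 0.2006]
eef_rot: [[0.847, 0.532, 0.005], [0.532, -0.847, -0.003], [0.003, 0.005, -1.0]]
force: [0.6, 0.1, -1.0]
grip_width: 0.339
```

```bash
python3 - <<'E'
from h import *
plan((.5614,.0786,.2,89.7))
E
```

```text
t 11.45 p [ 0.535  -0.2076  0.2006] yaw 32.1 w 0.339 F [ 0.6  0.1 -1. ] q [-0.5   0.38 -0.03  1.15 -0.    0.51]
(0.5614, 0.0786, 0.2, 89.7) -> [[0.291, -0.381, -0.0], [0.004, -0.0, -0.64]]
```

Request:
apply_moves:
  commands:
    - [[0.05,-0.065,0],[0,0,-0.09],1]
    - [[0.1,-0.13,0],[0,0,-0.18],1]
    - [[0.15,-0.2,0],[0,0,-0.27],1]
    - [[0.2,-0.26,0],[0,0,-0.36],1]
    - [[0.25,-0.325,0],[0,0,-0.45],1]

```text
clock: 11.95
eef_pos: [0.5576, 0.0395, 0.1973]
eef_rot: [[0.297, 0.955, -0.0], [0.955, -0.297, -0.0], [-0.0, -0.0, -1.0]]
force: [0.7, 0.3, -1.5]
grip_width: 0.342
```

```bash
python3 - <<'E'
from h import *
plan((.5614,.0786,.2,89.7))
E
```

```text
t 11.95 p [0.5576 0.0395 0.1973] yaw 72.7 w 0.342 F [ 0.7  0.3 -1.5] q [-0.06  0.36 -0.07  1.14 -0.    0.24]
(0.5614, 0.0786, 0.2, 89.7) -> [[0.064, -0.013, -0.005], [-0.0, 0.0, -0.189]]
```

Request:
apply_moves:
  commands:
    - [[0.02,-0.01,0.02],[0,0,-0.08],1]
    - [[0.03,-0.01,0.08],[0,0,-0.15],1]
    - [[0.03,-0.01,0.14],[0,0,-0.15],1]
    - [[0.03,-0.01,0.17],[0,0,-0.15],1]
    - [[0.03,-0.01,0.17],[0,0,-0.15],1]

```text
clock: 12.45
eef_pos: [0.5549, 0.0567, 0.0927]
eef_rot: [[0.072, 0.997, -0.006], [0.997, -0.072, 0.0], [-0.0, -0.006, -1.0]]
force: [-0.3, -0.6, -0.6]
grip_width: 0.34
```

Request:
apply_moves:
  commands:
    - [[0,0,0],[0,0,0],1]
    - [[0,0,0],[0,0,0],1]

```text
clock: 12.65
eef_pos: [0.5585, 0.0564, 0.0971]
eef_rot: [[0.072, 0.997, 0.002], [0.997, -0.072, -0.0], [0.0, 0.002, -1.0]]
force: [-0.1, -1.0, 0.0]
grip_width: 0.335
```

```bash
python3 - <<'E'
from h import *
im=arm.snapshot('wrist');cv2.imwrite('pics/w13.png',im)
plan((.5614,.0786,.05,89.7))
E
```

```text
t 12.7 p [0.5585 0.0564 0.0972] yaw 85.9 w 0.333 F [-0.1 -0.4 -0.8] q [-0.03  0.44 -0.23  0.9  -0.    0.04]
(0.5614, 0.0786, 0.05, 89.7) -> [[0.037, 0.002, 0.079], [0.001, -0.0, -0.043]]
```

View pics/w13.png

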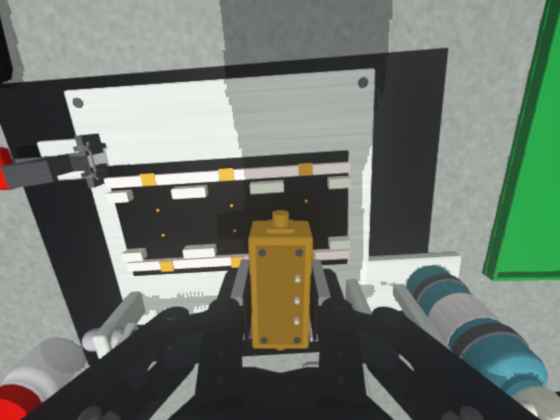

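Request:
apply_moves:
  commands:
    - [[0.037,0.002,0.02],[0,0,-0.043],1]
    - [[0.037,0.002,0.06],[0,0,-0.043],1]
    - [[0.037,0.002,0.08],[0,0,-0.043],1]
    - [[0.037,0.002,0.08],[0,0,-0.043],1]
    - [[0.037,0.002,0.08],[0,0,-0.043],1]

```text
clock: 13.2
eef_pos: [0.5606, 0.0783, 0.0487]
eef_rot: [[0.005, 1.0, 0.001], [1.0, -0.005, -0.0], [-0.0, 0.001, -1.0]]
force: [0.6, -0.4, -0.9]
grip_width: 0.338
```

```bash
python3 - <<'E'
from h import *
im=arm.snapshot('wrist');cv2.imwrite('pics/w14.png',im)
im=arm.snapshot('side');zoom(im,180,200,350,330,4,'pics/s14.png')
plan((.5614,.0786,.015,89.7),(.5614,.0786,-.004,89.7))
E
```

```text
t 13.3 p [0.5611 0.0783 0.049 ] yaw 89.7 w 0.333 F [ 0.6  0.9 -2. ] q [ 0.01  0.5  -0.28  0.8  -0.    0.01]
(0.5614, 0.0786, 0.015, 89.7) -> [[0.0, 0.0, 0.057], [0.001, 0.0, 0.0]]
(0.5614, 0.0786, -0.004, 89.7) -> [[0.0, 0.0, 0.088], [0.001, 0.0, 0.0]]
```

View pics/w14.png

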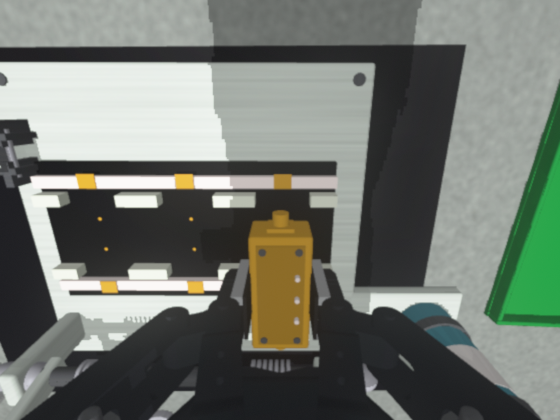

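View pics/s14.png

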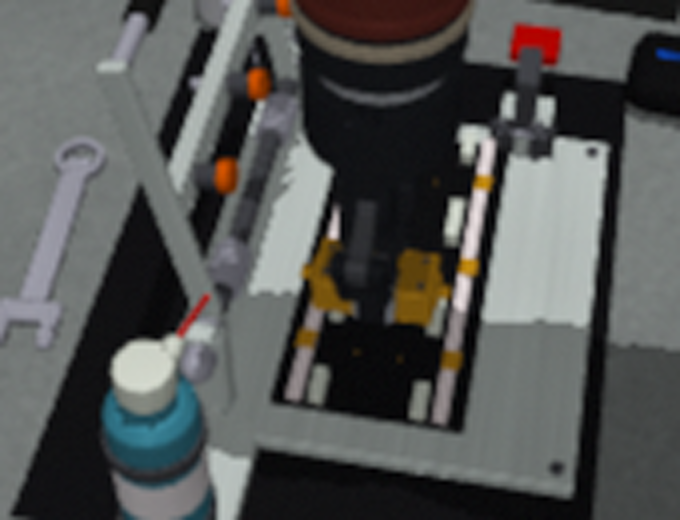

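The stub (280,215) lines up with the nest 3 stop mark (283,181), midway between its guides (233 and 323). Lowering.

Request:
apply_moves:
  commands:
    - [[0,0,0.03],[0,0,0],1]
    - [[0,0,0.06],[0,0,0],1]
    - [[0,0,0.078],[0,0,0],1]
    - [[0,0,0.085],[0,0,0],1]
    - [[0,0,0.086],[0,0,0],1]

```text
clock: 13.8
eef_pos: [0.5603, 0.0785, -0.0036]
eef_rot: [[0.005, 1.0, -0.0], [1.0, -0.005, 0.0], [0.0, -0.0, -1.0]]
force: [0.2, 1.0, -1.4]
grip_width: 0.335
```

```bash
python3 - <<'E'
from h import *
im=arm.snapshot('wrist');cv2.imwrite('pics/w15.png',im)
im=arm.snapshot('side');zoom(im,180,200,350,330,4,'pics/s15.png')
plan((.5614,.0786,-.004,89.7))
E
```

```text
t 13.9 p [ 0.5608  0.0785 -0.0031] yaw 89.7 w 0.334 F [-0.  -0.  -1.5] q [ 0.01  0.56 -0.33  0.68 -0.    0.01]
(0.5614, 0.0786, -0.004, 89.7) -> [[0.0, 0.001, 0.002], [0.001, -0.0, 0.0]]
```

View pics/w15.png

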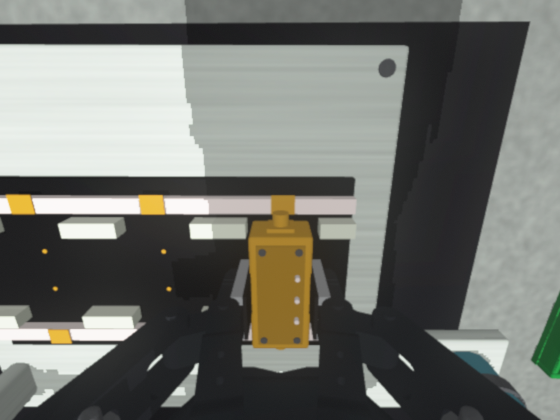

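View pics/s15.png

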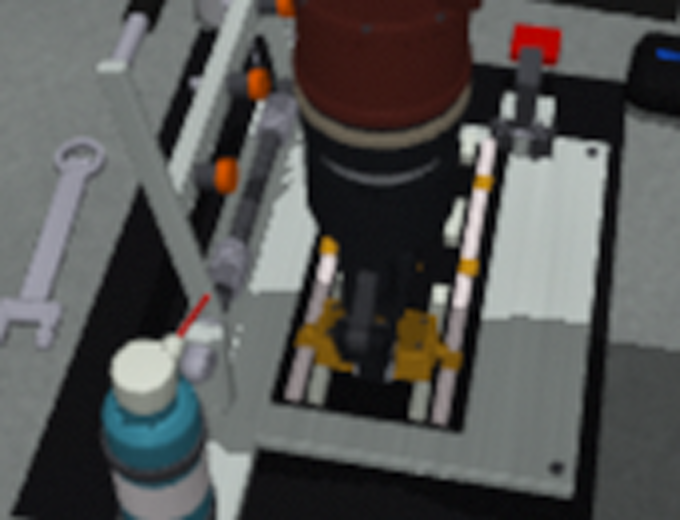

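It is down between the guides. One more millimetre, then a partial release and up.

Request:
apply_moves:
  commands:
    - [[0,0.001,0.002],[0,0,0],1]
    - [[0,0.001,0.003],[0,0,0],1]
    - [[0,0.001,0.003],[0,0,0],0.5]
    - [[0,0.001,0.003],[0,0,0],0.5]
    - [[0,0.001,0.003],[0,0,0],0.45]

```text
clock: 14.4
eef_pos: [0.561, 0.0786, -0.0053]
eef_rot: [[0.005, 1.0, 0.0], [1.0, -0.005, -0.0], [-0.0, 0.0, -1.0]]
force: [-0.0, -0.5, -0.2]
grip_width: 0.55
```

```bash
python3 - <<'E'
from h import *
im=arm.snapshot('wrist');cv2.imwrite('pics/w16.png',im)
plan((.5614,.0786,.1,89.7))
E
```

```text
t 14.45 p [ 0.561   0.0786 -0.0054] yaw 89.7 w 0.547 F [-0.2 -0.5 -0.4] q [ 0.01  0.57 -0.33  0.68  0.    0.01]
(0.5614, 0.0786, 0.1, 89.7) -> [[0.0, 0.001, -0.176], [0.0, -0.0, 0.0]]
```

View pics/w16.png

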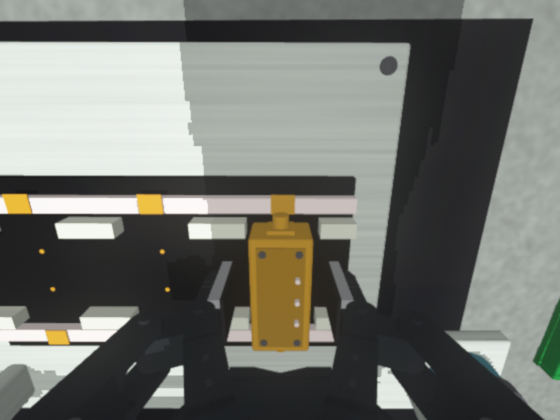

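Released, and it sits flat in nest 3. Now up and back for module 2.

Request:
apply_moves:
  commands:
    - [[0,0,-0.05],[0,0,0],0.45]
    - [[0,0,-0.12],[0,0,0],0.45]
    - [[0,0,-0.2],[0,0,0],0.3]
    - [[-0.02,0,-0.28],[0,0,0.09],0.3]
    - [[-0.07,0,-0.34],[0,0,0.18],0.3]

```text
clock: 14.95
eef_pos: [0.5612, 0.0377, 0.2017]
eef_rot: [[0.286, 0.958, 0.003], [0.958, -0.286, 0.0], [0.001, 0.003, -1.0]]
force: [1.6, -0.7, -0.1]
grip_width: 0.703
```

```bash
python3 - <<'E'
from h import *
plan((.598,-.3,.25,-20))
E
```

```text
t 14.95 p [0.5612 0.0377 0.2017] yaw 73.4 w 0.703 F [ 1.6 -0.7 -0.1] q [-0.06  0.36 -0.06  1.15  0.    0.23]
(0.598, -0.3, 0.25, -20) -> [[-0.522, 0.22, -0.081], [0.001, -0.002, 1.038]]
```

Request:
apply_moves:
  commands:
    - [[-0.06,0.03,0],[0,0,0.09],0.3]
    - [[-0.13,0.05,-0.01],[0,0,0.18],0.3]
    - [[-0.2,0.08,-0.02],[0,0,0.27],0.3]
    - [[-0.28,0.11,-0.02],[0,0,0.36],0.3]
    - [[-0.35,0.14,-0.02],[0,0,0.45],0.3]

```text
clock: 15.45
eef_pos: [0.5816, -0.1907, 0.2109]
eef_rot: [[0.841, 0.54, 0.001], [0.54, -0.841, -0.0], [0.0, 0.001, -1.0]]
force: [1.3, 0.5, 0.2]
grip_width: 0.701
```

```bash
python3 - <<'E'
from h import *
plan((.598,-.3,.22,-20))
E
```

```text
t 15.45 p [ 0.5816 -0.1907  0.2109] yaw 32.7 w 0.701 F [1.3 0.5 0.2] q [-0.44  0.46  0.11  1.22 -0.    0.56]
(0.598, -0.3, 0.22, -20) -> [[-0.075, 0.168, -0.015], [0.0, -0.0, 0.586]]
```

Request:
apply_moves:
  commands:
    - [[-0.03,0.05,0],[0,0,0.09],0.3]
    - [[-0.055,0.1,0],[0,0,0.18],0.3]
    - [[-0.06,0.14,0],[0,0,0.27],0.3]
    - [[-0.06,0.14,0],[0,0,0.36],0.3]
    - [[-0.06,0.14,0],[0,0,0.45],0.3]

```text
clock: 15.95
eef_pos: [0.5972, -0.2796, 0.2099]
eef_rot: [[0.991, -0.137, -0.001], [-0.137, -0.991, 0.0], [-0.001, -0.0, -1.0]]
force: [0.1, 0.3, -0.2]
grip_width: 0.704
```

```bash
cat >> h.py <<'E'
def golds(name,z,amin=200):
    i=arm.camera_info(name); im=arm.snapshot(name)
    m=cv2.inRange(cv2.cvtColor(im,cv2.COLOR_BGR2HSV),np.array((12,90,90)),np.array((32,255,255)))
    cs,_=cv2.findContours(m,cv2.RETR_EXTERNAL,cv2.CHAIN_APPROX_NONE)
    for c in cs:
        if cv2.contourArea(c)>amin:
            r=cv2.minAreaRect(c);b=np.array([ray(name,*q,z,i)[:2] for q in cv2.boxPoints(r)])
            e=b[1]-b[0],b[2]-b[1]; l=max(e,key=np.linalg.norm)
            print(name,np.round(r[0]),ray(name,*r[0],z,i)[:2],"len",[np.linalg.norm(k).round(3) for k in e],"long yaw",np.degrees(np.arctan2(l[1],l[0])).round(1))
    return im
E
python3 - <<'E'
from h import *
im=golds('wrist',.028);cv2.imwrite('pics/w17.png',im)
im=golds('top',.028,60);cv2.imwrite('pics/t17.png',im)
plan((.598,-.3235,.1,-20))
E
```

```text
wrist [286. 217.] [ 0.5999 -0.3197] len [np.float64(0.081), np.float64(0.032)] long yaw 70.3
top [216. 216.] [0.5609 0.0802] len [np.float64(0.032), np.float64(0.092)] long yaw -179.0
top [370. 200.] [ 0.6047 -0.3007] len [np.float64(0.027), np.float64(0.032)] long yaw 179.8
t 16.05 p [ 0.5972 -0.2789  0.2102] yaw -7.6 w 0.701 F [-0.8 -0.  -0.5] q [-0.55  0.55  0.27  1.29  0.    1.16]
(0.598, -0.3235, 0.1, -20) -> [[0.011, 0.074, 0.184], [-0.0, 0.0, 0.138]]
```

View pics/w17.png

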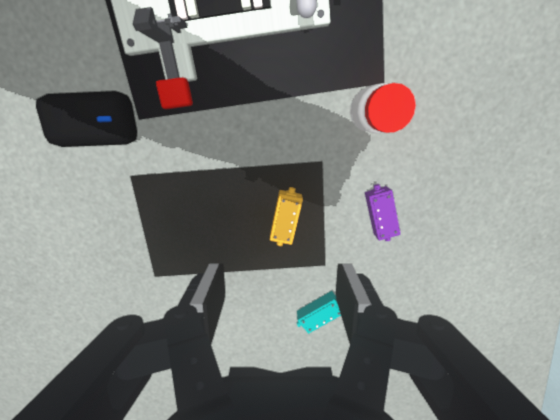

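View pics/t17.png

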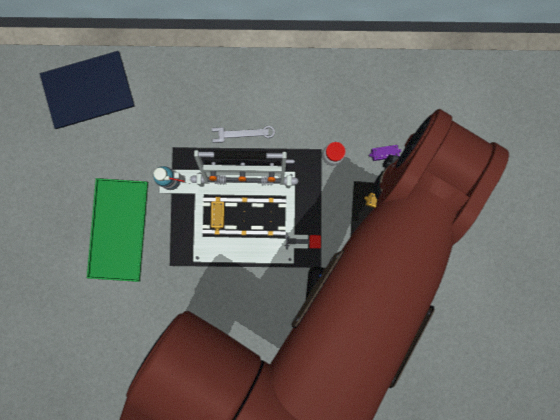

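Module 2 is still at (0.598, -0.323) with grip yaw -20°. Module 1 lies in nest 3.

Request:
apply_moves:
  commands:
    - [[0.01,0.06,0.05],[0,0,0.09],0.3]
    - [[0.01,0.073,0.1],[0,0,0.138],0.3]
    - [[0.01,0.073,0.18],[0,0,0.138],0.3]
    - [[0.01,0.073,0.22],[0,0,0.138],0.3]
    - [[0.01,0.073,0.22],[0,0,0.138],0.3]

```text
clock: 16.55
eef_pos: [0.595, -0.321, 0.0745]
eef_rot: [[0.942, -0.336, -0.006], [-0.336, -0.942, 0.004], [-0.007, -0.002, -1.0]]
force: [-0.6, 0.5, 0.0]
grip_width: 0.703
```

```bash
python3 - <<'E'
from h import *
im=golds('wrist',.028);cv2.imwrite('pics/w18.png',im)
plan((.5985,-.3235,.0,-20))
E
```

```text
wrist [286. 222.] [ 0.6005 -0.319 ] len [np.float64(0.029), np.float64(0.079)] long yaw -108.1
t 16.6 p [ 0.5966 -0.322   0.0773] yaw -19.7 w 0.7 F [0.3 0.3 0.4] q [-0.6   0.67  0.12  1.02 -0.    1.31]
(0.5985, -0.3235, 0.0, -20) -> [[0.004, 0.001, 0.129], [-0.001, 0.002, 0.003]]
```

View pics/w18.png

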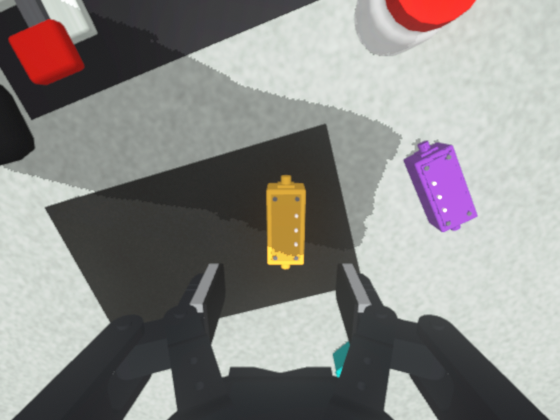

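Request:
apply_moves:
  commands:
    - [[0.006,0.001,0.05],[0,0,0],0.4]
    - [[0.006,0.001,0.1],[0,0,0],0.4]
    - [[0.006,0.001,0.14],[0,0,0],0.4]
    - [[0.006,0.001,0.152],[0,0,0],0.4]
    - [[0.006,0.001,0.154],[0,0,0],0.4]

```text
clock: 17.1
eef_pos: [0.6015, -0.3249, -0.0128]
eef_rot: [[0.941, -0.339, 0.001], [-0.339, -0.941, -0.001], [0.001, 0.0, -1.0]]
force: [0.4, 0.2, -0.4]
grip_width: 0.598
```

```bash
python3 - <<'E'
from h import *
im=golds('wrist',.028);cv2.imwrite('pics/w19.png',im)
plan((.5985,-.3235,-.019,-20))
E
```

```text
wrist [272. 274.] [ 0.6013 -0.3157] len [np.float64(0.029), np.float64(0.079)] long yaw -108.3
t 17.15 p [ 0.6018 -0.3252 -0.0123] yaw -19.8 w 0.6 F [ 0.2 -0.9  1. ] q [-0.6   0.76  0.04  0.85  0.    1.31]
(0.5985, -0.3235, -0.019, -20) -> [[-0.006, -0.001, 0.011], [0.0, -0.001, 0.002]]
```

View pics/w19.png

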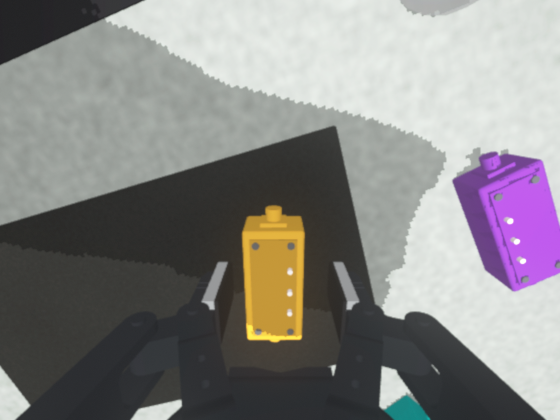

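Request:
apply_moves:
  commands:
    - [[-0.006,-0.001,0.004],[0,0,0],0.4]
    - [[-0.006,-0.001,0.009],[0,0,0],0.5]
    - [[-0.006,-0.001,0.01],[0,0,0],1]
    - [[-0.006,-0.001,0.01],[0,0,0],1]
    - [[-0.006,-0.001,0.01],[0,0,0],1]

```text
clock: 17.65
eef_pos: [0.5981, -0.3232, -0.019]
eef_rot: [[0.94, -0.34, 0.001], [-0.34, -0.94, -0.001], [0.001, 0.0, -1.0]]
force: [-0.9, 0.6, 6.3]
grip_width: 0.341
```

Request:
apply_moves:
  commands:
    - [[0,0,0],[0,0,0],1]
    - [[0,0,0],[0,0,0],1]

```text
clock: 17.85
eef_pos: [0.5981, -0.3232, -0.019]
eef_rot: [[0.94, -0.34, 0.001], [-0.34, -0.94, -0.001], [0.001, 0.0, -1.0]]
force: [-1.4, 0.1, 6.6]
grip_width: 0.336
```

Request:
apply_moves:
  commands:
    - [[0,0,-0.03],[0,0,0],1]
    - [[0,0,-0.06],[0,0,0],1]
    - [[0,0,-0.11],[0,0,0],1]

```text
clock: 18.15
eef_pos: [0.5962, -0.322, 0.045]
eef_rot: [[0.94, -0.34, -0.003], [-0.34, -0.94, 0.002], [-0.004, -0.001, -1.0]]
force: [-0.2, 0.5, -2.6]
grip_width: 0.338
```

```bash
python3 - <<'E'
from h import *
im=arm.snapshot('wrist');cv2.imwrite('pics/w20.png',im)
plan((.561,.0126,.2,89.7))
E
```

```text
t 18.2 p [ 0.5992 -0.3239  0.0514] yaw -19.9 w 0.336 F [ 3.1 -1.1  3.7] q [-0.6   0.69  0.08  0.96  0.    1.31]
(0.561, 0.0126, 0.2, 89.7) -> [[-0.249, -0.506, -0.249], [0.003, -0.001, -1.217]]
```

View pics/w20.png

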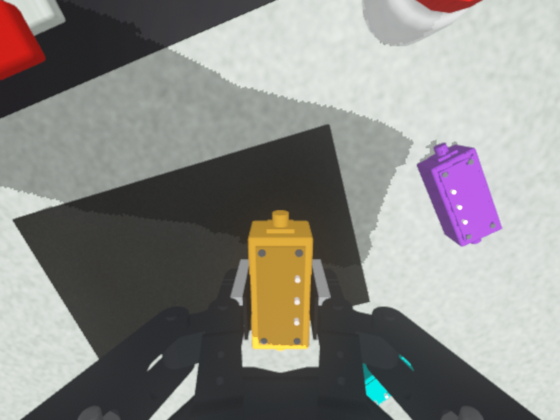

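Held, with the same in-hand pose as module 1. It goes to nest 1 at (0.5606, -0.0534).

Request:
apply_moves:
  commands:
    - [[0,0,-0.07],[0,0,-0.05],1]
    - [[-0.02,-0.03,-0.15],[0,0,-0.14],1]
    - [[-0.06,-0.08,-0.22],[0,0,-0.23],1]
    - [[-0.1,-0.14,-0.25],[0,0,-0.32],1]
    - [[-0.13,-0.2,-0.25],[0,0,-0.41],1]

```text
clock: 18.7
eef_pos: [0.5659, -0.1834, 0.1995]
eef_rot: [[0.955, 0.297, 0.005], [0.297, -0.955, -0.002], [0.004, 0.004, -1.0]]
force: [1.4, 0.4, -1.8]
grip_width: 0.335
```

```bash
python3 - <<'E'
from h import *
plan((.5606,-.0534,.2,89.7))
E
```

```text
t 18.7 p [ 0.5659 -0.1834  0.1995] yaw 17.3 w 0.335 F [ 1.4  0.4 -1.8] q [-0.44  0.42  0.03  1.17 -0.    0.83]
(0.5606, -0.0534, 0.2, 89.7) -> [[0.056, -0.209, -0.001], [0.004, -0.001, -0.805]]
```

Request:
apply_moves:
  commands:
    - [[0.02,-0.06,0],[0,0,-0.09],1]
    - [[0.04,-0.12,0],[0,0,-0.18],1]
    - [[0.056,-0.165,0.02],[0,0,-0.27],1]
    - [[0.056,-0.175,0.04],[0,0,-0.36],1]
    - [[0.056,-0.175,0.07],[0,0,-0.45],1]

```text
clock: 19.2
eef_pos: [0.5668, -0.0717, 0.1544]
eef_rot: [[0.53, 0.848, 0.001], [0.848, -0.53, -0.0], [0.001, 0.001, -1.0]]
force: [-0.1, 0.0, -0.6]
grip_width: 0.333
```

```bash
python3 - <<'E'
from h import *
plan((.5606,-.0534,.1,89.7))
E
```

```text
t 19.2 p [ 0.5668 -0.0717  0.1544] yaw 58.0 w 0.333 F [-0.1  0.  -0.6] q [-0.25  0.41 -0.12  1.05  0.    0.3 ]
(0.5606, -0.0534, 0.1, 89.7) -> [[0.02, -0.025, 0.091], [0.001, -0.0, -0.352]]
```

Request:
apply_moves:
  commands:
    - [[0.01,-0.01,0.02],[0,0,-0.09],1]
    - [[0.02,-0.02,0.04],[0,0,-0.18],1]
    - [[0.02,-0.024,0.06],[0,0,-0.27],1]
    - [[0.02,-0.024,0.08],[0,0,-0.315],1]
    - [[0.02,-0.024,0.08],[0,0,-0.315],1]

```text
clock: 19.7
eef_pos: [0.5595, -0.055, 0.1046]
eef_rot: [[0.071, 0.997, -0.003], [0.997, -0.071, 0.001], [0.0, -0.003, -1.0]]
force: [0.1, 0.8, -1.8]
grip_width: 0.336
```

```bash
python3 - <<'E'
from h import *
im=arm.snapshot('wrist');im=arm.snapshot('wrist')
plan((.5606,-.0534,.05,89.7))
E
```

```text
t 19.8 p [ 0.5607 -0.0554  0.1062] yaw 85.7 w 0.338 F [ 0.4 -0.5 -1.1] q [-0.23  0.43 -0.21  0.93 -0.   -0.15]
(0.5606, -0.0534, 0.05, 89.7) -> [[0.003, -0.0, 0.094], [-0.0, -0.0, -0.044]]
```

Request:
apply_moves:
  commands:
    - [[0.003,0,0.04],[0,0,-0.044],1]
    - [[0.003,0,0.08],[0,0,-0.044],1]
    - [[0.003,0,0.095],[0,0,-0.044],1]
    - [[0.003,0,0.095],[0,0,-0.044],1]
    - [[0.003,0,0.095],[0,0,-0.044],1]

```text
clock: 20.3
eef_pos: [0.5616, -0.0538, 0.0501]
eef_rot: [[0.004, 1.0, 0.001], [1.0, -0.004, -0.0], [-0.0, 0.001, -1.0]]
force: [-0.3, -0.4, -0.7]
grip_width: 0.338
```

```bash
python3 - <<'E'
from h import *
im=arm.snapshot('wrist');cv2.imwrite('pics/w21.png',im)
plan((.5606,-.0534,-.004,89.7))
E
```

```text
t 20.35 p [ 0.5618 -0.0539  0.0504] yaw 89.8 w 0.34 F [-0.1  0.4 -1.3] q [-0.23  0.49 -0.28  0.8   0.   -0.22]
(0.5606, -0.0534, -0.004, 89.7) -> [[0.001, -0.002, 0.091], [0.001, 0.0, 0.001]]
```

View pics/w21.png

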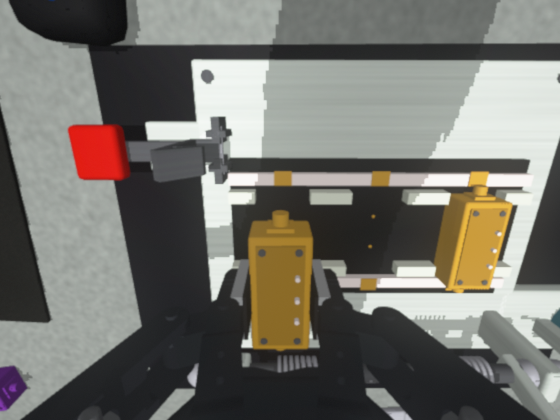

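Request:
apply_moves:
  commands:
    - [[0.001,-0.002,0.03],[0,0,0],1]
    - [[0.001,-0.002,0.06],[0,0,0],1]
    - [[0.001,-0.002,0.08],[0,0,0],1]
    - [[0.001,-0.002,0.088],[0,0,0],1]
    - [[0.001,-0.002,0.091],[0,0,0],1]

```text
clock: 20.85
eef_pos: [0.5596, -0.053, -0.0051]
eef_rot: [[0.003, 1.0, -0.0], [1.0, -0.003, 0.0], [0.0, -0.0, -1.0]]
force: [-6.0, 1.0, 18.6]
grip_width: 0.337
```

```bash
python3 - <<'E'
from h import *
im=arm.snapshot('wrist');cv2.imwrite('pics/w22.png',im)
plan((.5606,-.0534,-.0055,89.7))
E
```

```text
t 20.9 p [ 0.5598 -0.0531 -0.0049] yaw 89.8 w 0.337 F [-0.2 -0.  -1.5] q [-0.22  0.56 -0.34  0.67 -0.   -0.22]
(0.5606, -0.0534, -0.0055, 89.7) -> [[-0.001, 0.001, 0.001], [0.0, 0.0, 0.001]]
```

View pics/w22.png

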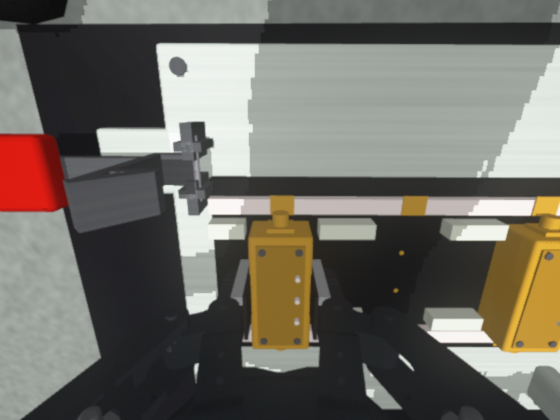

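It touched the floor of nest 1. Releasing.

Request:
apply_moves:
  commands:
    - [[0,0,0.001],[0,0,0],0.5]
    - [[0,0,0.001],[0,0,0],0.5]
    - [[0,0,0.001],[0,0,0],0.45]
    - [[0,0,-0.04],[0,0,0],0.45]
    - [[0,0,-0.11],[0,0,0],0.45]

```text
clock: 21.4
eef_pos: [0.5575, -0.0526, 0.0592]
eef_rot: [[0.003, 1.0, -0.005], [1.0, -0.003, 0.001], [0.001, -0.005, -1.0]]
force: [1.3, -0.3, -0.2]
grip_width: 0.554
```

```bash
python3 - <<'E'
from h import *
im=arm.snapshot('wrist');cv2.imwrite('pics/w23.png',im)
plan((.55,.0132,.3,89.7))
E
```

```text
t 21.45 p [ 0.5624 -0.0536  0.0673] yaw 89.8 w 0.549 F [ 5.1 -0.4  6.5] q [-0.22  0.47 -0.26  0.83 -0.   -0.22]
(0.55, 0.0132, 0.3, 89.7) -> [[0.111, -0.019, -0.388], [0.004, 0.001, 0.002]]
```

View pics/w23.png

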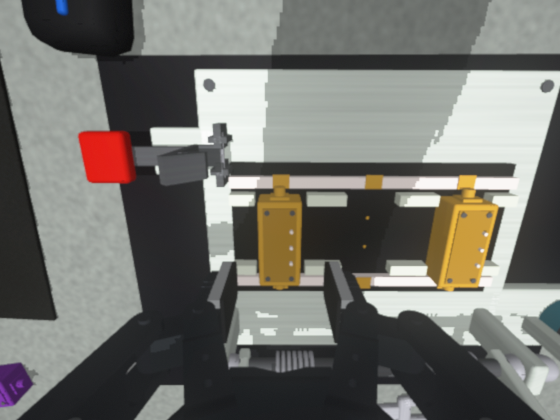

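Both modules sit in their nests with the gate open. Next I grip the handle bar with the jaws along x and the hand straight down, so I'm going up and turning to yaw 0.

Request:
apply_moves:
  commands:
    - [[0.01,0,-0.07],[0,0,0.05],0.4]
    - [[0.03,0,-0.15],[0,0,0.14],0.4]
    - [[0.05,0,-0.23],[0,0,0.23],0.4]
    - [[0.08,0,-0.31],[0,0,0.32],0.4]
    - [[0.1,0,-0.38],[0,0,0.41],0.4]

```text
clock: 21.95
eef_pos: [0.5598, 0.0078, 0.2913]
eef_rot: [[0.607, 0.795, 0.002], [0.795, -0.607, -0.0], [0.001, 0.002, -1.0]]
force: [2.0, 0.5, -0.7]
grip_width: 0.601
```

```bash
python3 - <<'E'
from h import *
im=arm.snapshot('top');cv2.imwrite('pics/t24.png',im)
im=arm.snapshot('side');cv2.imwrite('pics/s24.png',im)
plan((.6,.0126,.31,0),(.678,.0126,.28,-.3))
E
```

```text
t 22.05 p [0.5625 0.0081 0.295 ] yaw 52.7 w 0.602 F [ 1.  -0.3  0.3] q [-0.12  0.33  0.13  1.37  0.    0.53]
(0.6, 0.0126, 0.31, 0) -> [[0.044, 0.045, -0.024], [0.003, -0.006, 0.586]]
(0.678, 0.0126, 0.28, -0.3) -> [[0.122, 0.148, 0.027], [0.003, -0.006, 0.589]]
```

View pics/s24.png

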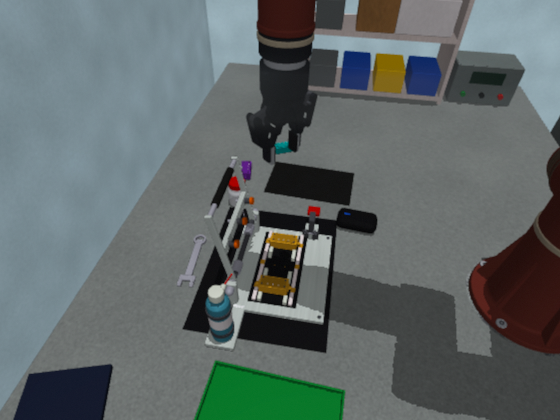

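```bash
python3 - <<'E'
from h import *
print(proj('side',(.678,.0119,.242)),proj('top',(.678,.0119,.242)))
print(proj('side',(.678,.092,.242)),proj('side',(.678,-.068,.242)))
print(proj('top',(.678,.092,.242)),proj('top',(.678,-.068,.242)))
zoom(cv2.imread('pics/t24.png'),180,130,320,250,5,'pics/t24z.png')
E
```

```text
[222.6789 185.8447] [240.1348 154.8366]
[210.7638 213.4617] [232.8859 162.1864]
[201.954  154.4275] [278.2214 155.2448]
```

View pics/t24z.png

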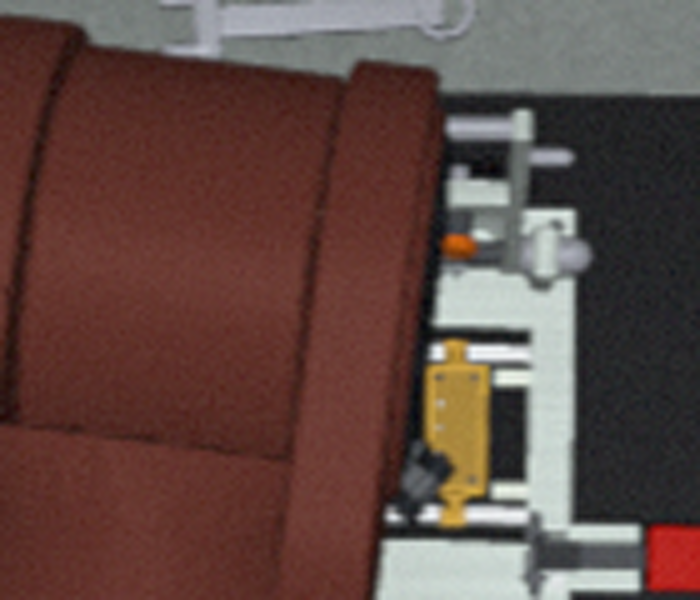

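Request:
apply_moves:
  commands:
    - [[0.01,0.01,0],[0,0,0.09],0.4]
    - [[0.02,0.02,0],[0,0,0.18],0.4]
    - [[0.03,0.03,0],[0,0,0.27],0.4]
    - [[0.04,0.04,0],[0,0,0.36],0.4]
    - [[0.05,0.05,0],[0,0,0.45],0.4]

```text
clock: 22.55
eef_pos: [0.6022, 0.0128, 0.2881]
eef_rot: [[0.978, 0.21, -0.0], [0.21, -0.978, -0.0], [-0.0, -0.0, -1.0]]
force: [0.3, -0.0, 0.5]
grip_width: 0.6
```

```bash
python3 - <<'E'
from h import *
plan((.678,.0126,.30,-.3))
E
```

```text
t 22.55 p [0.6022 0.0128 0.2881] yaw 12.1 w 0.6 F [ 0.3 -0.   0.5] q [-0.1   0.42  0.25  1.4  -0.    1.26]
(0.678, 0.0126, 0.3, -0.3) -> [[0.124, 0.027, -0.02], [0.0, 0.0, 0.138]]
```

Request:
apply_moves:
  commands:
    - [[0.05,0.015,-0.01],[0,0,0.07],0.4]
    - [[0.1,0.023,-0.01],[0,0,0.11],0.4]
    - [[0.115,0.024,-0.01],[0,0,0.11],0.4]
    - [[0.115,0.024,-0.01],[0,0,0.11],0.4]
    - [[0.115,0.024,-0.01],[0,0,0.11],0.4]

```text
clock: 23.05
eef_pos: [0.672, 0.0136, 0.294]
eef_rot: [[0.999, 0.045, -0.001], [0.045, -0.999, 0.0], [-0.001, -0.0, -1.0]]
force: [-0.7, 0.3, 0.0]
grip_width: 0.604
```

```bash
python3 - <<'E'
from h import *
im=arm.snapshot('wrist');cv2.imwrite('pics/w25.png',im)
im=arm.snapshot('side');zoom(im,150,110,330,250,4,'pics/s25.png')
plan((.678,.0126,.245,-.3),(.678,.0126,.204,-.3))
print(proj('wrist',(.678,.0119,.242)))
E
```

```text
t 23.15 p [0.6717 0.0136 0.2948] yaw 2.6 w 0.601 F [ 0.   0.8 -0.1] q [-0.09  0.58  0.53  1.52 -0.    1.44]
(0.678, 0.0126, 0.245, -0.3) -> [[0.01, 0.002, 0.083], [0.0, 0.0, 0.032]]
(0.678, 0.0126, 0.204, -0.3) -> [[0.01, 0.002, 0.151], [0.0, 0.0, 0.032]]
[286.5498 225.4836]
```

View pics/w25.png

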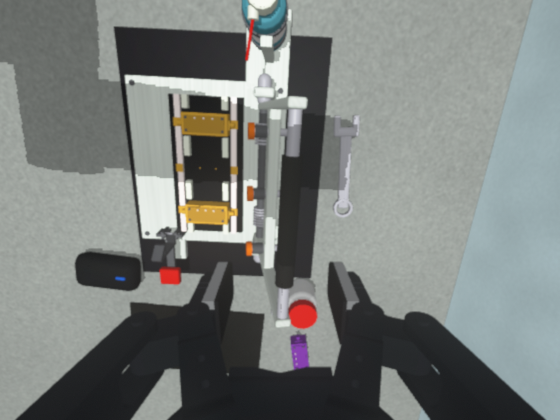

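View pics/s25.png

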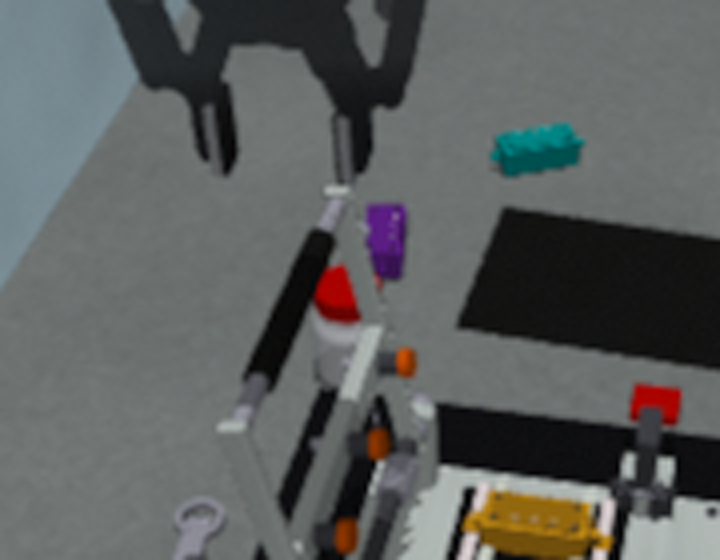

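The black bar lies between the finger columns (230 and 330). Lowering onto it.

Request:
apply_moves:
  commands:
    - [[0.01,0.002,0.03],[0,0,0.032],0.4]
    - [[0.01,0.002,0.06],[0,0,0.032],0.4]
    - [[0.01,0.002,0.1],[0,0,0.032],0.4]
    - [[0.01,0.002,0.13],[0,0,0.032],0.4]
    - [[0.01,0.002,0.13],[0,0,0.032],0.4]

```text
clock: 23.65
eef_pos: [0.6763, 0.0128, 0.2145]
eef_rot: [[1.0, -0.006, -0.004], [-0.006, -1.0, 0.0], [-0.004, -0.0, -1.0]]
force: [0.0, 1.0, -0.6]
grip_width: 0.601
```

```bash
python3 - <<'E'
from h import *
im=arm.snapshot('wrist');cv2.imwrite('pics/w26.png',im)
im=arm.snapshot('side');zoom(im,150,110,330,250,4,'pics/s26.png')
plan((.678,.0126,.204,-.3))
E
```

```text
t 23.75 p [0.6781 0.0127 0.2175] yaw -0.3 w 0.599 F [ 0.2 -0.2  1.1] q [-0.09  0.59  0.36  1.33 -0.    1.49]
(0.678, 0.0126, 0.204, -0.3) -> [[-0.0, 0.0, 0.022], [0.0, -0.0, -0.0]]
```

View pics/w26.png

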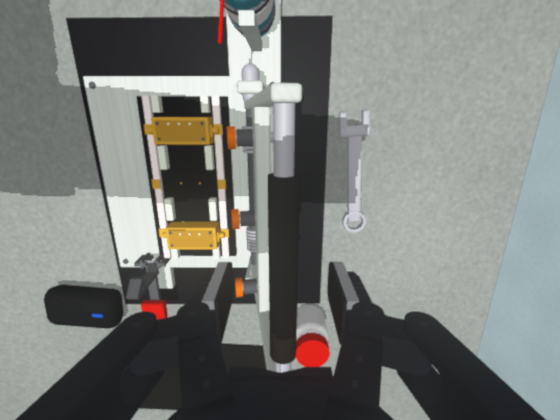

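View pics/s26.png

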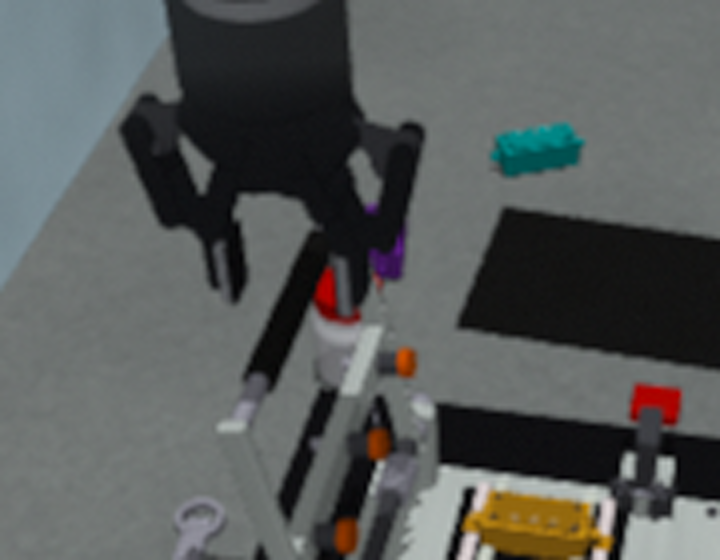

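Request:
apply_moves:
  commands:
    - [[0,0,0.015],[0,0,0],0.4]
    - [[0,0,0.028],[0,0,0],0.4]
    - [[0,0,0.028],[0,0,0],1]
    - [[0,0,0.028],[0,0,0],1]
    - [[0,0,0.028],[0,0,0],1]

```text
clock: 24.25
eef_pos: [0.678, 0.0127, 0.2001]
eef_rot: [[1.0, -0.006, -0.001], [-0.006, -1.0, -0.0], [-0.001, 0.0, -1.0]]
force: [-1.7, -1.0, -2.0]
grip_width: 0.163
```

```bash
python3 - <<'E'
from h import *
im=arm.snapshot('wrist');cv2.imwrite('pics/w27.png',im)
plan()
H=np.array([.6455+.0,.0126])  # hinge
s=arm.state();print(s['eef_pos'])
E
```

```text
t 24.3 p [0.678  0.0127 0.2   ] yaw -0.3 w 0.165 F [-4.5  0.2  3.1] q [-0.09  0.6   0.32  1.29 -0.    1.49]
[0.678  0.0127 0.2   ]
```

View pics/w27.png

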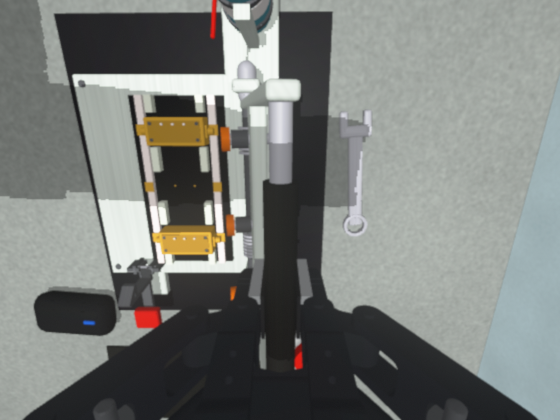

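The bar is gripped between the pads. Computing the arc.

```bash
python3 - <<'E'
from h import *
f=lambda t:np.array([.646-.18*np.cos(t),.065+.18*np.sin(t)])
ths=np.r_[1.75:-0.05:-.1]
for k in range(0,20,5):
    t0=1.75-.1*k
    print(round(t0,2),[( ((f(t0-.1*j)-f(t0))*[1,-1]/.6).round(3).tolist()) for j in range(1,6)])
E
```

```text
1.75 [[-0.03, -0.004], [-0.06, -0.005], [-0.09, -0.003], [-0.119, 0.002], [-0.148, 0.011]]
1.25 [[-0.028, 0.011], [-0.055, 0.024], [-0.08, 0.041], [-0.103, 0.059], [-0.125, 0.08]]
0.75 [[-0.019, 0.023], [-0.036, 0.048], [-0.051, 0.074], [-0.062, 0.102], [-0.071, 0.13]]
0.25 [[-0.006, 0.029], [-0.009, 0.059], [-0.009, 0.089], [-0.006, 0.119], [0.0, 0.148]]
```

Request:
apply_moves:
  commands:
    - [[-0.03,0,-0.004],[0,0,0],1]
    - [[-0.06,0,-0.005],[0,0,0],1]
    - [[-0.09,0,-0.003],[0,0,0],1]
    - [[-0.119,0,0.002],[0,0,0],1]
    - [[-0.148,0,0.011],[0,0,0],1]

```text
clock: 24.8
eef_pos: [0.5936, 0.0132, 0.197]
eef_rot: [[1.0, -0.006, 0.011], [-0.006, -1.0, -0.0], [0.011, 0.0, -1.0]]
force: [4.6, 1.5, 13.5]
grip_width: 0.159
```

Request:
apply_moves:
  commands:
    - [[-0.028,0,0.011],[0,0,0],1]
    - [[-0.055,0,0.024],[0,0,0],1]
    - [[-0.08,0,0.041],[0,0,0],1]
    - [[-0.103,0,0.059],[0,0,0],1]
    - [[-0.125,0,0.08],[0,0,0],1]

```text
clock: 25.3
eef_pos: [0.5174, 0.0138, 0.1475]
eef_rot: [[1.0, -0.006, 0.008], [-0.006, -1.0, -0.0], [0.008, -0.0, -1.0]]
force: [5.5, 1.0, 9.7]
grip_width: 0.162
```

```bash
python3 - <<'E'
from h import *
t=.75
plan((.646-.18*np.cos(t),.0126,.065+.18*np.sin(t)-.042,-.3))
im=arm.snapshot('side');cv2.imwrite('pics/s28.png',im)
E
```

```text
t 25.3 p [0.5174 0.0138 0.1475] yaw -0.3 w 0.162 F [5.5 1.  9.7] q [-0.12  0.31 -0.28  0.97  0.    1.46]
(np.float64(0.5142960036027122), 0.0126, np.float64(0.14569497680420013), -0.3) -> [[-0.005, 0.002, 0.003], [-0.0, -0.005, -0.0]]
```

View pics/s28.png

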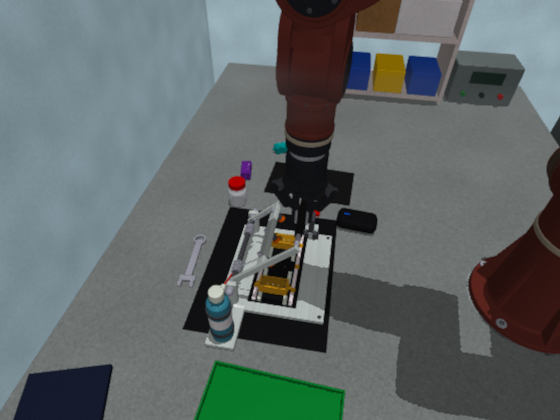

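The gate follows with the bar still held, at about 0.75 rad. I continue, first to 0.25 rad and then to about 0.

Request:
apply_moves:
  commands:
    - [[-0.019,0,0.023],[0,0,0],1]
    - [[-0.036,0,0.048],[0,0,0],1]
    - [[-0.051,0,0.074],[0,0,0],1]
    - [[-0.062,0,0.102],[0,0,0],1]
    - [[-0.071,0,0.13],[0,0,0],1]

```text
clock: 25.85
eef_pos: [0.473, 0.014, 0.0681]
eef_rot: [[1.0, -0.006, 0.003], [-0.006, -1.0, 0.0], [0.003, -0.0, -1.0]]
force: [-1.9, 0.9, 13.8]
grip_width: 0.162
```

Request:
apply_moves:
  commands:
    - [[-0.004,0,0.015],[0,0,0],1]
    - [[-0.006,0,0.03],[0,0,0],1]
    - [[-0.009,0,0.045],[0,0,0],1]
    - [[-0.009,0,0.06],[0,0,0],1]
    - [[-0.009,0,0.07],[0,0,0],1]

```text
clock: 26.35
eef_pos: [0.4662, 0.0141, 0.0255]
eef_rot: [[1.0, -0.006, -0.001], [-0.006, -1.0, 0.0], [-0.001, -0.0, -1.0]]
force: [-7.9, -0.5, 13.2]
grip_width: 0.163
```

```bash
python3 - <<'E'
from h import *
t=0
plan((.646-.18*np.cos(t),.0126,.065+.18*np.sin(t)-.042,-.3))
im=arm.snapshot('side');zoom(im,180,180,350,330,4,'pics/s29.png')
E
```

```text
t 26.35 p [0.4662 0.0141 0.0255] yaw -0.3 w 0.163 F [-7.9 -0.5 13.2] q [-0.13  0.37 -0.57  0.63  0.    1.45]
(np.float64(0.466), 0.0126, np.float64(0.023), -0.3) -> [[-0.0, 0.003, 0.004], [-0.0, 0.0, -0.0]]
```

View pics/s29.png

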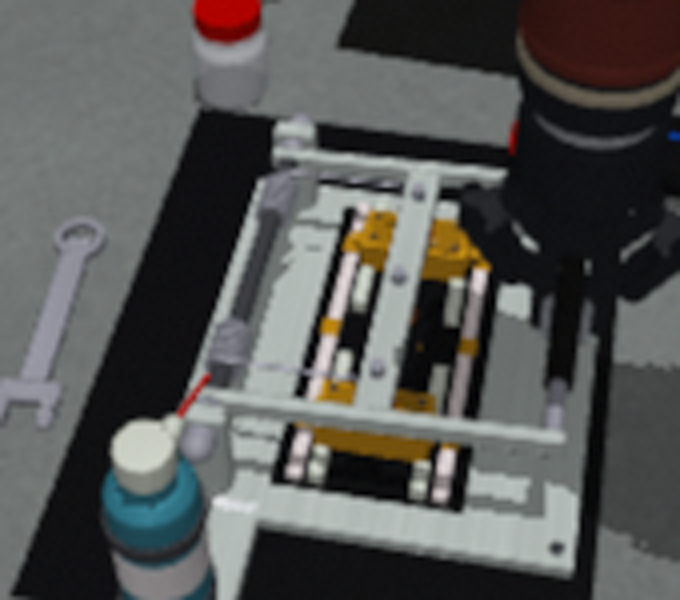

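The gate is almost level (about 0.014 rad). Pushing on to about -0.04.

Request:
apply_moves:
  commands:
    - [[0,0,0.004],[0,0,0],1]
    - [[0,0,0.008],[0,0,0],1]
    - [[0,0,0.011],[0,0,0],1]
    - [[0,0,0.014],[0,0,0],1]
    - [[0,0,0.014],[0,0,0],1]

```text
clock: 26.9
eef_pos: [0.4659, 0.0141, 0.017]
eef_rot: [[1.0, -0.006, -0.001], [-0.006, -1.0, 0.0], [-0.001, -0.0, -1.0]]
force: [-5.1, 0.6, 4.9]
grip_width: 0.163
```

```bash
python3 - <<'E'
from h import *
plan()
im=arm.snapshot('wrist');cv2.imwrite('pics/w30.png',im)
E
```

```text
t 26.9 p [0.4659 0.0141 0.017 ] yaw -0.3 w 0.163 F [-5.1  0.6  4.9] q [-0.13  0.39 -0.58  0.61  0.    1.45]
```

View pics/w30.png

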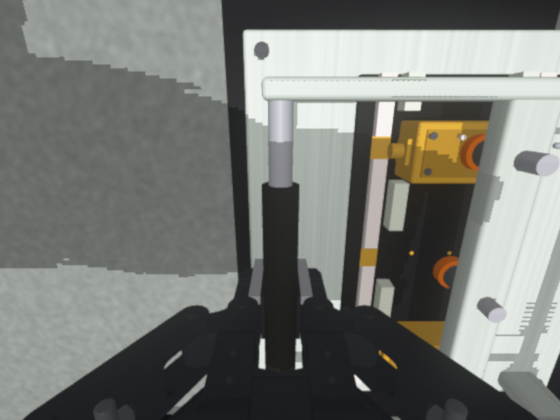

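The force fell from 13 to 5 N, so it probably snapped. 2 mm more to be sure, then ease up slightly and test.

Request:
apply_moves:
  commands:
    - [[0,0,0.003],[0,0,0],1]
    - [[0,0,0.004],[0,0,0],1]
    - [[0,0,0.004],[0,0,0],1]

```text
clock: 27.25
eef_pos: [0.4659, 0.0141, 0.0148]
eef_rot: [[1.0, -0.006, -0.001], [-0.006, -1.0, 0.0], [-0.001, -0.0, -1.0]]
force: [-6.6, 1.4, 10.9]
grip_width: 0.166
```

Request:
apply_moves:
  commands:
    - [[0,0,-0.006],[0,0,0],1]
    - [[0,0,-0.01],[0,0,0],1]
    - [[0,0,-0.015],[0,0,0],1]
    - [[0,0,-0.015],[0,0,0],1]

```text
clock: 27.65
eef_pos: [0.4657, 0.0142, 0.0207]
eef_rot: [[1.0, -0.006, -0.003], [-0.006, -1.0, 0.001], [-0.003, -0.001, -1.0]]
force: [10.2, -0.4, -46.3]
grip_width: 0.16
```

-46 N when pulling up means the hook holds. I ease back to about zero force and let go.

Request:
apply_moves:
  commands:
    - [[0,0,0.006],[0,0,0],1]
    - [[0,0,0.006],[0,0,0],1]
    - [[0,0,0.006],[0,0,0],0.6]
    - [[0,0,0.006],[0,0,0],0.6]
    - [[0,0,0.006],[0,0,0],0.5]

```text
clock: 28.15
eef_pos: [0.4676, 0.0138, 0.0205]
eef_rot: [[1.0, -0.006, 0.002], [-0.006, -1.0, -0.0], [0.002, 0.0, -1.0]]
force: [-0.0, -1.3, -0.5]
grip_width: 0.498
```

Request:
apply_moves:
  commands:
    - [[0,0,-0.03],[0,0,0],0.4]
    - [[0,0,-0.08],[0,0,0],0.4]
    - [[0,0,-0.15],[0,0,0],0.4]
    - [[0,0,-0.22],[0,0,0],0.4]
    - [[-0.05,0.02,-0.26],[0,0,0],0.6]

```text
clock: 28.65
eef_pos: [0.4405, 0.002, 0.1795]
eef_rot: [[1.0, -0.005, 0.007], [-0.005, -1.0, -0.001], [0.007, 0.001, -1.0]]
force: [0.2, -0.2, -0.2]
grip_width: 0.448
```

```bash
python3 - <<'E'
from h import *
plan((.40,-.162,.2,-.3),(.5,-.162,.12,-.3))
im=arm.snapshot('side');zoom(im,180,150,360,330,4,'pics/s31.png')
im=arm.snapshot('wrist');cv2.imwrite('pics/w31.png',im)
E
```

```text
t 28.65 p [0.4405 0.002  0.1795] yaw -0.3 w 0.448 F [ 0.2 -0.2 -0.2] q [-0.16  0.14 -0.41  1.01  0.    1.41]
(0.4, -0.162, 0.2, -0.3) -> [[-0.066, 0.274, -0.034], [0.001, -0.005, 0.0]]
(0.5, -0.162, 0.12, -0.3) -> [[0.1, 0.273, 0.1], [0.001, -0.005, 0.0]]
```

View pics/s31.png

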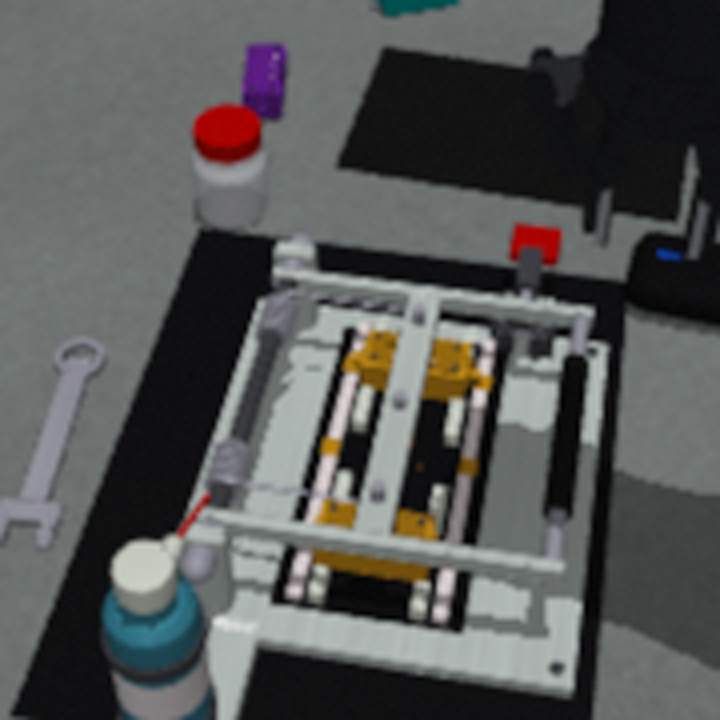

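View pics/w31.png

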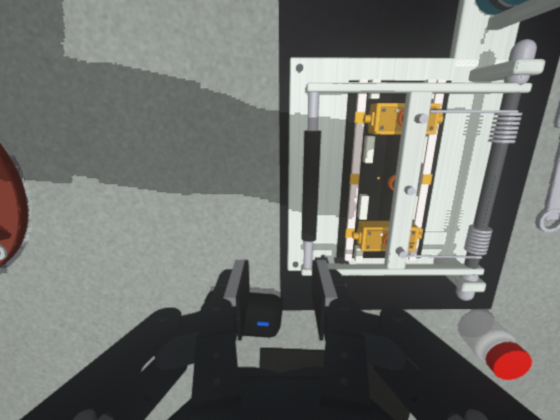

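The gate is latched level, the modules are seated and the hands are off. I move to the red pad with shut fingers, turned so that the hand and wrist camera stay clear of the gate's swing.

Request:
apply_moves:
  commands:
    - [[0.02,0.06,0],[0,0,-0.095],1]
    - [[0.04,0.12,0],[0,0,-0.19],1]
    - [[0.06,0.18,0],[0,0,-0.285],1]
    - [[0.08,0.24,0.02],[0,0,-0.38],1]
    - [[0.1,0.27,0.04],[0,0,-0.475],1]

```text
clock: 29.25
eef_pos: [0.4966, -0.1632, 0.1515]
eef_rot: [[0.736, 0.677, 0.002], [0.677, -0.736, -0.001], [0.0, 0.002, -1.0]]
force: [-0.1, 0.4, 0.1]
grip_width: 0.002
```

```bash
python3 - <<'E'
from h import *
plan((.5,-.167,.1,135),(.5,-.167,.04,135))
E
```

```text
t 29.25 p [ 0.4966 -0.1632  0.1515] yaw 42.6 w 0.002 F [-0.1  0.4  0.1] q [-0.46  0.32 -0.26  0.99 -0.    0.37]
(0.5, -0.167, 0.1, 135) -> [[-0.0, 0.008, 0.086], [0.001, 0.001, -1.027]]
(0.5, -0.167, 0.04, 135) -> [[-0.0, 0.008, 0.186], [0.001, 0.001, -1.027]]
```

Request:
apply_moves:
  commands:
    - [[0,0,0.03],[0,0,-0.095],1]
    - [[0,0,0.06],[0,0,-0.19],1]
    - [[0,0,0.09],[0,0,-0.285],1]
    - [[0,0,0.1],[0,0,-0.38],1]
    - [[0,0,0.11],[0,0,-0.475],1]

```text
clock: 29.75
eef_pos: [0.4955, -0.1601, 0.0848]
eef_rot: [[0.08, 0.997, -0.0], [0.997, -0.08, 0.0], [0.0, -0.0, -1.0]]
force: [0.0, 0.9, 0.1]
grip_width: -0.0
```

```bash
python3 - <<'E'
from h import *
plan((.5,-.166,.05,135),(.5,-.166,.03,135))
E
```

```text
t 29.75 p [ 0.4955 -0.1601  0.0848] yaw 85.4 w -0.0 F [0.  0.9 0.1] q [-0.45  0.38 -0.36  0.83  0.   -0.37]
(0.5, -0.166, 0.05, 135) -> [[-0.009, 0.008, 0.058], [-0.0, -0.0, -0.551]]
(0.5, -0.166, 0.03, 135) -> [[-0.009, 0.008, 0.091], [-0.0, -0.0, -0.551]]
```

Request:
apply_moves:
  commands:
    - [[-0.009,0.008,0],[0,0,-0.095],1]
    - [[-0.009,0.008,0.03],[0,0,-0.19],1]
    - [[-0.009,0.008,0.05],[0,0,-0.285],1]
    - [[-0.009,0.008,0.07],[0,0,-0.38],1]
    - [[-0.009,0.008,0.08],[0,0,-0.475],1]

```text
clock: 30.25
eef_pos: [0.4996, -0.1658, 0.0365]
eef_rot: [[-0.618, 0.786, -0.001], [0.786, 0.618, 0.0], [0.001, -0.0, -1.0]]
force: [1.1, 0.6, 0.4]
grip_width: -0.005
```

```bash
python3 - <<'E'
from h import *
im=arm.snapshot('side');zoom(im,220,150,380,290,4,'pics/s32.png')
plan((.5,-.165,.025,135),(.5,-.165,.002,135))
E
```

```text
t 30.3 p [ 0.4993 -0.1656  0.036 ] yaw 128.7 w -0.003 F [-0.4 -0.1 -0.5] q [-0.46  0.45 -0.4   0.72  0.   -1.13]
(0.5, -0.165, 0.025, 135) -> [[-0.0, 0.002, 0.018], [-0.0, -0.001, -0.07]]
(0.5, -0.165, 0.002, 135) -> [[-0.0, 0.002, 0.057], [-0.0, -0.001, -0.07]]
```

View pics/s32.png

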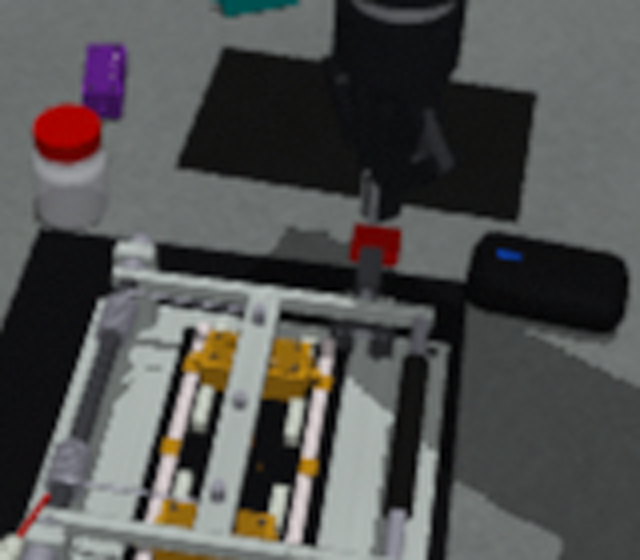

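The tips are over the red pad and the hand is clear of the gate. It has been hands off for about 2.1 s, so I push down.

Request:
apply_moves:
  commands:
    - [[0,0,0.02],[0,0,0],1]
    - [[0,0,0.035],[0,0,0],1]
    - [[0,0,0.045],[0,0,0],1]
    - [[0,0,0.053],[0,0,0],1]
    - [[0,0,0.057],[0,0,0],1]

```text
clock: 30.8
eef_pos: [0.4999, -0.1661, 0.0031]
eef_rot: [[-0.612, 0.791, 0.0], [0.791, 0.612, 0.0], [-0.0, 0.0, -1.0]]
force: [1.0, -2.6, 2.2]
grip_width: 0.001
```

```bash
python3 - <<'E'
from h import *
plan()
im=arm.snapshot('side');zoom(im,180,130,360,290,4,'pics/s33.png')
E
```

```text
t 30.8 p [ 0.4999 -0.1661  0.0031] yaw 127.7 w 0.001 F [ 1.  -2.6  2.2] q [-0.46  0.5  -0.43  0.64  0.   -1.12]
```

View pics/s33.png

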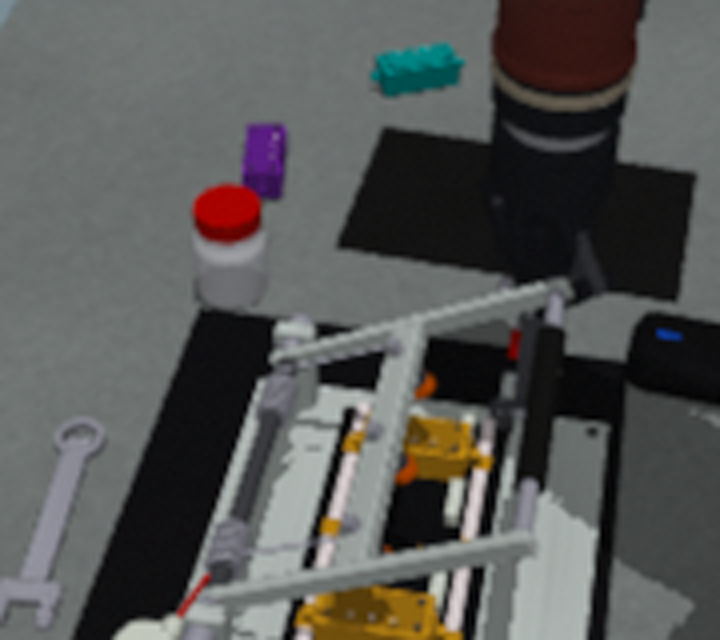

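The gate is springing up. I hold, then lift.

Request:
apply_moves:
  commands:
    - [[0,0,0],[0,0,0],1]
    - [[0,0,0],[0,0,0],1]
    - [[0,0,0],[0,0,0],1]
    - [[0,0,-0.04],[0,0,0],1]
    - [[0,0,-0.1],[0,0,0],1]

```text
clock: 31.35
eef_pos: [0.4978, -0.1646, 0.0625]
eef_rot: [[-0.613, 0.79, -0.004], [0.79, 0.613, 0.003], [0.005, -0.002, -1.0]]
force: [0.4, -0.9, 0.6]
grip_width: 0.0
```

```bash
python3 - <<'E'
from h import *
plan()
im=arm.snapshot('side');cv2.imwrite('pics/s34.png',im)
im=golds('top',.042,60);zoom(im,150,130,330,280,4,'pics/t34.png')
plan()
E
```

```text
t 31.35 p [ 0.4978 -0.1646  0.0625] yaw 127.8 w 0.0 F [ 0.4 -0.9  0.6] q [-0.46  0.42 -0.37  0.79  0.   -1.12]
top [270. 216.] [ 0.5592 -0.0533] len [np.float64(0.032), np.float64(0.091)] long yaw -179.4
top [216. 216.] [0.5602 0.0788] len [np.float64(0.032), np.float64(0.091)] long yaw -179.0
t 31.45 p [ 0.5021 -0.1667  0.0671] yaw 127.8 w 0.002 F [ 0.8 -0.4 -0.4] q [-0.46  0.41 -0.36  0.79  0.   -1.12]
```

View pics/s34.png

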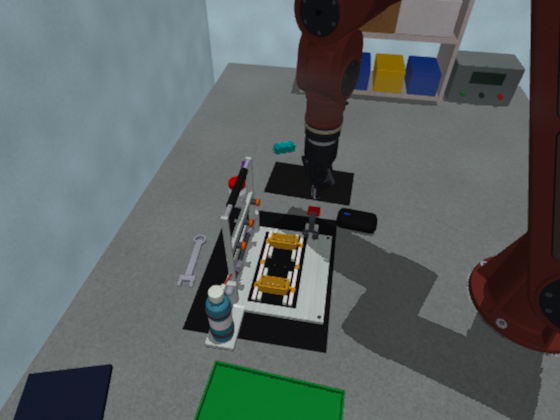

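View pics/t34.png

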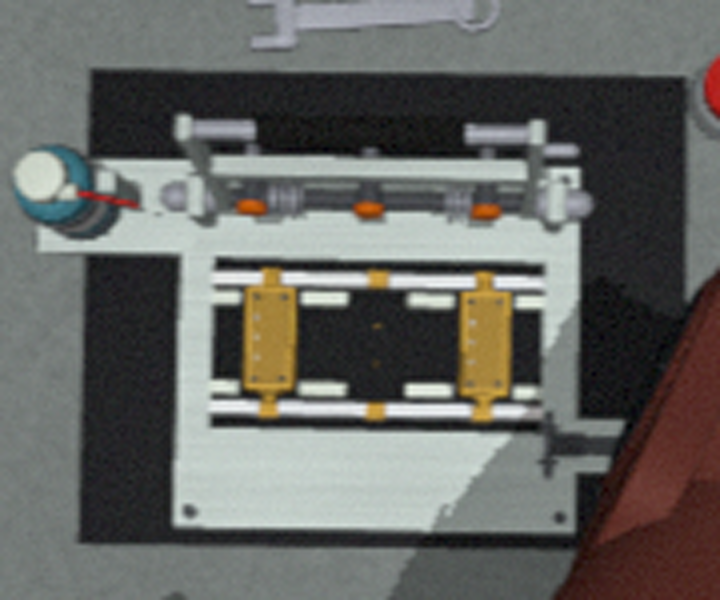

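The gate has sprung open and both modules are still seated: nest 1 at (0.560, -0.053), nest 3 at (0.561, 0.079). Now I unload into the tray, starting with nest 3.

```bash
python3 - <<'E'
from h import *
plan((.53,-.04,.2,107),(.5613,.0788,.12,89.7))
E
```

```text
t 31.45 p [ 0.5021 -0.1667  0.0671] yaw 127.8 w 0.002 F [ 0.8 -0.4 -0.4] q [-0.46  0.41 -0.36  0.79  0.   -1.12]
(0.53, -0.04, 0.2, 107) -> [[0.137, 0.167, -0.222], [0.002, 0.003, 0.232]]
(0.5613, 0.0788, 0.12, 89.7) -> [[0.262, 0.329, -0.088], [0.003, 0.002, 0.424]]
```

Request:
apply_moves:
  commands:
    - [[0.01,0.01,-0.08],[0,0,0.06],1]
    - [[0.05,0.06,-0.14],[0,0,0.15],0.5]
    - [[0.09,0.11,-0.19],[0,0,0.24],0.4]
    - [[0.13,0.16,-0.22],[0,0,0.33],0.4]
    - [[0.17,0.22,-0.22],[0,0,0.42],0.4]

```text
clock: 31.95
eef_pos: [0.5426, -0.0035, 0.1981]
eef_rot: [[0.004, 1.0, 0.004], [1.0, -0.004, -0.0], [-0.0, 0.004, -1.0]]
force: [1.1, -0.6, 0.4]
grip_width: 0.597
```

```bash
python3 - <<'E'
from h import *
plan((.5613,.0788,.1,89.7))
im=arm.snapshot('side');zoom(im,180,130,360,290,4,'pics/s35.png')
E
```

```text
t 31.95 p [ 0.5426 -0.0035  0.1981] yaw 89.7 w 0.597 F [ 1.1 -0.6  0.4] q [-0.14  0.32 -0.12  1.12  0.   -0.14]
(0.5613, 0.0788, 0.1, 89.7) -> [[0.137, 0.03, 0.164], [0.002, 0.0, 0.001]]
```

View pics/s35.png

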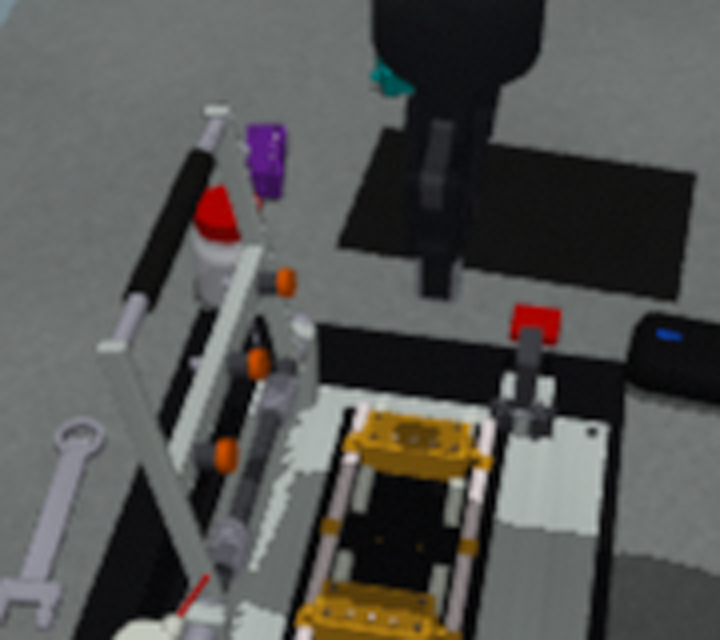

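The gate is fully open and the trigger is up. On to nest 3.

Request:
apply_moves:
  commands:
    - [[0.05,0.015,0.02],[0,0,0],0.4]
    - [[0.09,0.02,0.07],[0,0,0],0.4]
    - [[0.105,0.02,0.12],[0,0,0],0.45]
    - [[0.105,0.02,0.16],[0,0,0],0.45]
    - [[0.105,0.02,0.16],[0,0,0],0.45]

```text
clock: 32.5
eef_pos: [0.55, 0.0588, 0.0959]
eef_rot: [[-0.003, 1.0, -0.007], [1.0, 0.003, 0.001], [0.001, -0.007, -1.0]]
force: [-0.7, -0.7, -0.0]
grip_width: 0.55
```

```bash
python3 - <<'E'
from h import *
im=arm.snapshot('wrist');im=arm.snapshot('wrist');cv2.imwrite('pics/w36.png',im)
plan((.561,.0788,-.004,89.7))
E
```

```text
t 32.6 p [0.5528 0.0582 0.0995] yaw 90.1 w 0.553 F [ 0.7 -0.1  0.7] q [-0.03  0.43 -0.24  0.9   0.   -0.03]
(0.561, 0.0788, -0.004, 89.7) -> [[0.034, 0.014, 0.172], [-0.001, -0.0, 0.005]]
```

View pics/w36.png

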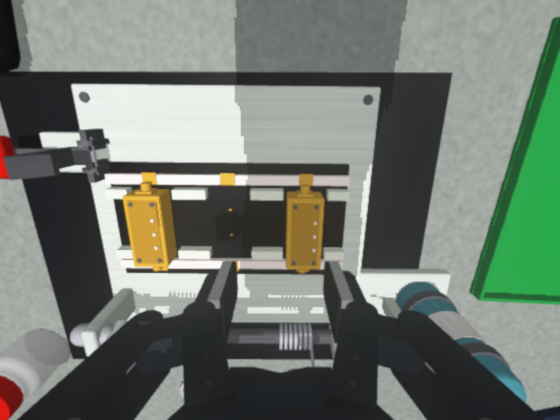

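Request:
apply_moves:
  commands:
    - [[0.02,0.014,0.02],[0,0,0.005],0.45]
    - [[0.034,0.014,0.05],[0,0,0.005],0.45]
    - [[0.034,0.014,0.08],[0,0,0.005],0.45]
    - [[0.034,0.014,0.09],[0,0,0.005],0.45]
    - [[0.034,0.014,0.09],[0,0,0.005],0.45]

```text
clock: 33.1
eef_pos: [0.5617, 0.0788, 0.0452]
eef_rot: [[0.006, 1.0, -0.001], [1.0, -0.006, 0.0], [0.0, -0.001, -1.0]]
force: [-0.5, 0.4, -0.0]
grip_width: 0.547
```

```bash
python3 - <<'E'
from h import *
im=arm.snapshot('wrist');cv2.imwrite('pics/w37.png',im)
plan((.561,.0788,-.005,89.7))
E
```

```text
t 33.15 p [0.5622 0.0787 0.046 ] yaw 89.6 w 0.551 F [-0.2 -0.1  0.3] q [ 0.01  0.5  -0.27  0.79  0.    0.02]
(0.561, 0.0788, -0.005, 89.7) -> [[0.0, -0.002, 0.085], [0.0, -0.0, -0.001]]
```

View pics/w37.png

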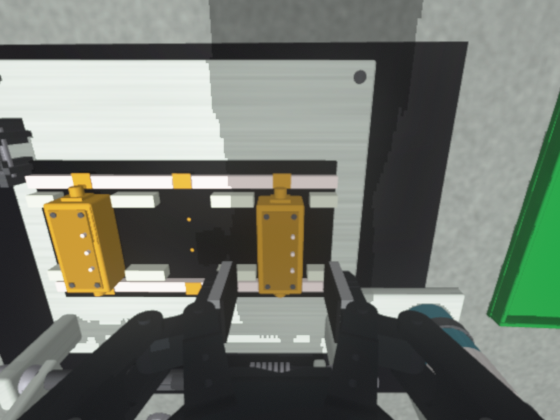

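The module (column 280) is centred between the pads. Lower and grip.

Request:
apply_moves:
  commands:
    - [[0,-0.002,0.04],[0,0,0],0.45]
    - [[0,-0.002,0.07],[0,0,0],0.45]
    - [[0,-0.002,0.08],[0,0,0],0.45]
    - [[0,-0.002,0.083],[0,0,0],0.45]
    - [[0,-0.002,0.083],[0,0,0],1]

```text
clock: 33.65
eef_pos: [0.5613, 0.0785, -0.0034]
eef_rot: [[0.006, 1.0, 0.001], [1.0, -0.006, 0.0], [0.0, 0.001, -1.0]]
force: [-0.7, 0.5, -0.1]
grip_width: 0.391
```

Request:
apply_moves:
  commands:
    - [[0,0,0],[0,0,0],1]
    - [[0,0,0],[0,0,0],1]
    - [[0,0,-0.02],[0,0,0],1]
    - [[0,0,-0.06],[0,0,0],1]
    - [[0,0,-0.12],[0,0,0],1]

```text
clock: 34.15
eef_pos: [0.5589, 0.0785, 0.0679]
eef_rot: [[0.006, 1.0, -0.003], [1.0, -0.006, -0.0], [-0.0, -0.003, -1.0]]
force: [0.3, -0.4, -0.6]
grip_width: 0.334
```

```bash
python3 - <<'E'
from h import *
im=arm.snapshot('wrist');cv2.imwrite('pics/w38.png',im)
plan((.5795,.3256,.2,87),(.5795,.3256,.05,87))
E
```

```text
t 34.2 p [0.563  0.0787 0.0746] yaw 89.7 w 0.337 F [3.7 0.7 5.2] q [ 0.01  0.47 -0.25  0.85  0.    0.02]
(0.5795, 0.3256, 0.2, 87) -> [[0.412, 0.026, -0.209], [0.004, -0.0, 0.03]]
(0.5795, 0.3256, 0.05, 87) -> [[0.412, 0.025, 0.041], [0.004, -0.0, 0.03]]
```

View pics/w38.png

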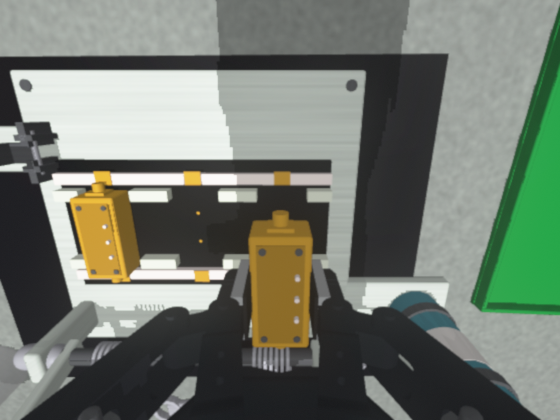

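Held. Up, then across to the tray, past the can with height to spare.

Request:
apply_moves:
  commands:
    - [[0,-0.01,-0.08],[0,0,0],1]
    - [[0,-0.02,-0.16],[0,0,0],1]
    - [[0.04,-0.02,-0.23],[0,0,0.01],1]
    - [[0.11,-0.01,-0.24],[0,0,0.02],1]
    - [[0.19,0,-0.24],[0,0,0.03],1]

```text
clock: 34.7
eef_pos: [0.5627, 0.1932, 0.2154]
eef_rot: [[0.056, 0.998, 0.005], [0.998, -0.056, 0.001], [0.001, 0.005, -1.0]]
force: [1.7, -0.2, -1.5]
grip_width: 0.339
```

```bash
python3 - <<'E'
from h import *
plan((.5795,.3256,.2,87))
E
```

```text
t 34.7 p [0.5627 0.1932 0.2154] yaw 86.8 w 0.339 F [ 1.7 -0.2 -1.5] q [ 0.21  0.42  0.06  1.21 -0.    0.26]
(0.5795, 0.3256, 0.2, 87) -> [[0.222, 0.016, 0.026], [0.003, -0.001, -0.002]]
```

Request:
apply_moves:
  commands:
    - [[0.07,0.01,0],[0,0,0],1]
    - [[0.14,0.013,0.02],[0,0,0],1]
    - [[0.18,0.016,0.07],[0,0,0],1]
    - [[0.19,0.016,0.13],[0,0,0],1]
    - [[0.19,0.016,0.18],[0,0,0],1]

```text
clock: 35.2
eef_pos: [0.5761, 0.3074, 0.1026]
eef_rot: [[0.051, 0.999, -0.0], [0.999, -0.051, 0.0], [0.0, -0.0, -1.0]]
force: [0.2, -0.2, -0.5]
grip_width: 0.337
```

```bash
python3 - <<'E'
from h import *
im=arm.snapshot('wrist');im=arm.snapshot('wrist');cv2.imwrite('pics/w39.png',im)
plan((.5795,.3256,.05,87))
E
```

```text
t 35.3 p [0.5736 0.3051 0.1001] yaw 87.0 w 0.334 F [-1.5 -0.6 -1.4] q [ 0.38  0.6   0.06  1.03 -0.    0.43]
(0.5795, 0.3256, 0.05, 87) -> [[0.035, 0.009, 0.083], [-0.004, 0.002, 0.0]]
```

View pics/w39.png

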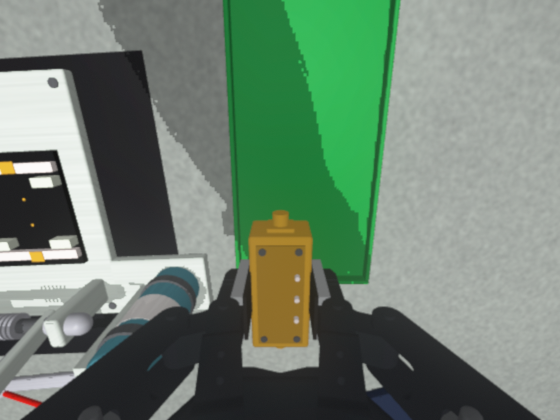

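Request:
apply_moves:
  commands:
    - [[0.035,0.006,0.02],[0,0,0],1]
    - [[0.035,0.006,0.05],[0,0,0],1]
    - [[0.035,0.006,0.08],[0,0,0],1]
    - [[0.035,0.006,0.09],[0,0,0],1]
    - [[0.035,0.006,0.09],[0,0,0],1]

```text
clock: 35.8
eef_pos: [0.5816, 0.3264, 0.0506]
eef_rot: [[0.053, 0.999, 0.0], [0.999, -0.053, 0.0], [0.0, 0.0, -1.0]]
force: [0.7, 0.4, -1.0]
grip_width: 0.335
```

```bash
python3 - <<'E'
from h import *
im=arm.snapshot('wrist');cv2.imwrite('pics/w40.png',im)
plan((.5795,.3256,-.017,87))
for c in ((.121,.061),(.121,-.061)):
    a=np.radians(-3);p=(.5245+c[0]*np.cos(a)-c[1]*np.sin(a),.3285+c[0]*np.sin(a)+c[1]*np.cos(a),.004);print(proj('wrist',p))
E
```

```text
t 35.85 p [0.5821 0.3267 0.0512] yaw 86.9 w 0.334 F [ 0.4  0.4 -0.4] q [ 0.4   0.67  0.04  0.94 -0.    0.46]
(0.5795, 0.3256, -0.017, 87) -> [[-0.002, -0.004, 0.114], [0.001, -0.0, -0.001]]
[348.0071 292.1191]
[206.6741 292.2501]
```

View pics/w40.png

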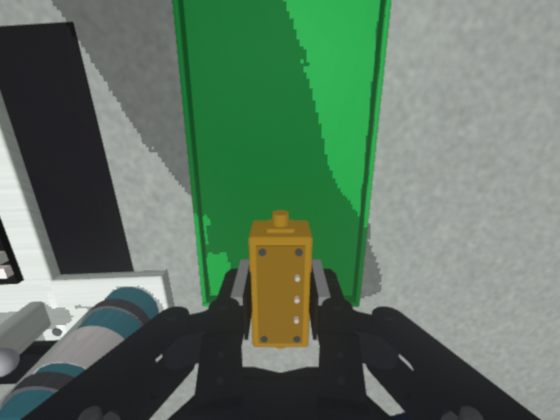

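The tray floor corners are where predicted. Lowering to place.

Request:
apply_moves:
  commands:
    - [[-0.002,-0.004,0.04],[0,0,0],1]
    - [[-0.002,-0.004,0.08],[0,0,0],1]
    - [[-0.002,-0.004,0.1],[0,0,0],1]
    - [[-0.002,-0.004,0.108],[0,0,0],1]
    - [[-0.002,-0.004,0.111],[0,0,0],1]

```text
clock: 36.35
eef_pos: [0.5795, 0.3258, -0.0162]
eef_rot: [[0.053, 0.999, 0.001], [0.999, -0.053, 0.0], [0.0, 0.001, -1.0]]
force: [0.2, 0.2, -1.7]
grip_width: 0.338
```

Request:
apply_moves:
  commands:
    - [[0,0,0.001],[0,0,0],1]
    - [[0,0,0.001],[0,0,0],1]

```text
clock: 36.55
eef_pos: [0.5797, 0.3259, -0.0165]
eef_rot: [[0.053, 0.999, 0.001], [0.999, -0.053, 0.001], [0.001, 0.001, -1.0]]
force: [-0.3, -0.6, -1.7]
grip_width: 0.336
```

```bash
python3 - <<'E'
from h import *
im=arm.snapshot('wrist');cv2.imwrite('pics/w41.png',im)
plan((.5795,.3256,-.0175,87))
E
```

```text
t 36.6 p [ 0.5796  0.3259 -0.0165] yaw 87.0 w 0.335 F [-0.8 -0.  -1.5] q [ 0.4   0.73 -0.03  0.81  0.    0.46]
(0.5795, 0.3256, -0.0175, 87) -> [[-0.001, -0.0, 0.002], [0.001, -0.0, -0.0]]
```

View pics/w41.png

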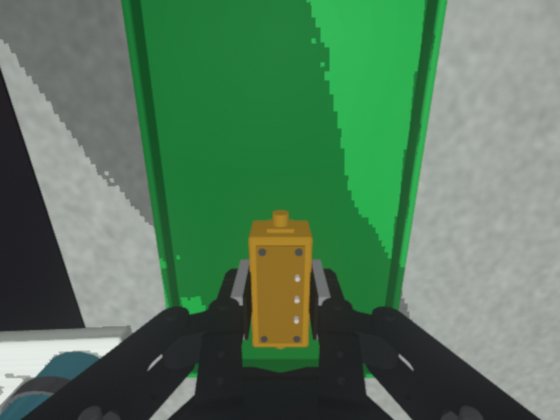

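Still about 1 mm up (-1.5 N of weight). Lower until contact, release, retreat.

Request:
apply_moves:
  commands:
    - [[0,0,0.002],[0,0,0],1]
    - [[0,0,0.004],[0,0,0],1]
    - [[0,0,0.004],[0,0,0],1]

```text
clock: 36.9
eef_pos: [0.5797, 0.3259, -0.0171]
eef_rot: [[0.053, 0.999, 0.002], [0.999, -0.053, 0.001], [0.001, 0.002, -1.0]]
force: [-6.7, -3.7, 19.7]
grip_width: 0.335
```

Request:
apply_moves:
  commands:
    - [[0,0,0],[0,0,0],0.5]
    - [[0,0,0],[0,0,0],0.5]
    - [[0,0,0],[0,0,0],0.45]
    - [[0,0,-0.04],[0,0,0],0.45]
    - [[0,0,-0.1],[0,0,0],0.45]

```text
clock: 37.4
eef_pos: [0.577, 0.3247, 0.0383]
eef_rot: [[0.053, 0.999, -0.005], [0.999, -0.053, -0.002], [-0.002, -0.004, -1.0]]
force: [0.2, -0.5, -0.2]
grip_width: 0.548
```

```bash
python3 - <<'E'
from h import *
im=arm.snapshot('wrist');cv2.imwrite('pics/w42.png',im)
plan((.5606,-.0533,.22,89.7))
E
```

```text
t 37.45 p [0.5812 0.3266 0.0461] yaw 87.0 w 0.547 F [2.7 0.6 5.6] q [0.4  0.67 0.03 0.93 0.   0.46]
(0.5606, -0.0533, 0.22, 89.7) -> [[-0.633, 0.001, -0.291], [0.003, -0.001, -0.03]]
```

View pics/w42.png

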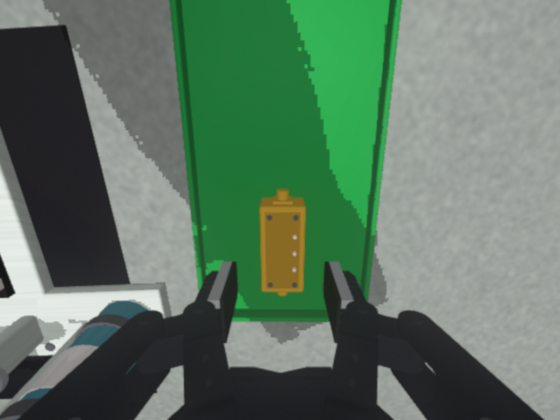

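It lies flat, lid up, in the tray. Back for the module in nest 1.

Request:
apply_moves:
  commands:
    - [[0,-0.01,-0.08],[0,0,0],0.45]
    - [[0,-0.02,-0.16],[0,0,-0.01],0.45]
    - [[-0.04,-0.02,-0.24],[0,0,-0.02],0.45]
    - [[-0.11,-0.01,-0.28],[0,0,-0.03],0.45]
    - [[-0.19,-0.01,-0.29],[0,0,-0.03],0.45]

```text
clock: 37.95
eef_pos: [0.5691, 0.2123, 0.2176]
eef_rot: [[0.003, 1.0, 0.006], [1.0, -0.003, 0.002], [0.002, 0.006, -1.0]]
force: [0.5, -0.6, -0.5]
grip_width: 0.551
```

```bash
python3 - <<'E'
from h import *
plan((.5606,-.0533,.2,89.7))
E
```

```text
t 37.95 p [0.5691 0.2123 0.2176] yaw 89.8 w 0.551 F [ 0.5 -0.6 -0.5] q [0.24 0.44 0.1  1.23 0.   0.24]
(0.5606, -0.0533, 0.2, 89.7) -> [[-0.443, -0.013, 0.029], [0.004, -0.001, 0.001]]
```

Request:
apply_moves:
  commands:
    - [[-0.08,-0.01,0],[0,0,0],0.45]
    - [[-0.16,-0.01,0],[0,0,0],0.45]
    - [[-0.24,-0.01,0.01],[0,0,0],0.45]
    - [[-0.32,-0.01,0.02],[0,0,0],0.45]
    - [[-0.39,-0.01,0.03],[0,0,0],0.45]

```text
clock: 38.45
eef_pos: [0.5594, -0.0242, 0.196]
eef_rot: [[0.006, 1.0, 0.001], [1.0, -0.006, -0.0], [-0.0, 0.001, -1.0]]
force: [1.4, 0.0, -0.1]
grip_width: 0.546
```

```bash
python3 - <<'E'
from h import *
plan((.5606,-.0533,.1,89.7))
im=arm.snapshot('wrist');cv2.imwrite('pics/w43.png',im)
plan((.5606,-.0533,.1,89.7))
E
```

```text
t 38.45 p [ 0.5594 -0.0242  0.196 ] yaw 89.6 w 0.546 F [ 1.4  0.  -0.1] q [-0.17  0.36 -0.07  1.13 -0.   -0.17]
(0.5606, -0.0533, 0.1, 89.7) -> [[-0.049, 0.002, 0.16], [0.0, 0.0, -0.001]]
t 38.5 p [ 0.5592 -0.0296  0.1949] yaw 89.4 w 0.549 F [ 1.1 -4.7 -1.2] q [-0.18  0.36 -0.08  1.13 -0.   -0.17]
(0.5606, -0.0533, 0.1, 89.7) -> [[-0.039, 0.003, 0.158], [-0.0, 0.002, -0.003]]
```

View pics/w43.png

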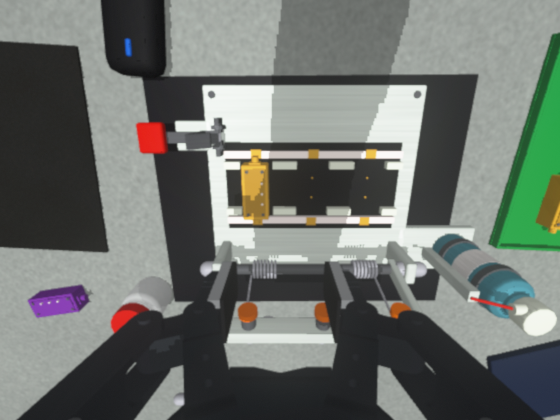

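Request:
apply_moves:
  commands:
    - [[-0.035,0.003,0.05],[0,0,0],0.45]
    - [[-0.037,0.003,0.12],[0,0,0],0.45]
    - [[-0.037,0.003,0.18],[0,0,0],0.45]
    - [[-0.037,0.003,0.22],[0,0,0],0.45]
    - [[-0.037,0.003,0.22],[0,0,0],0.45]

```text
clock: 39.0
eef_pos: [0.5586, -0.0436, 0.0609]
eef_rot: [[0.006, 1.0, -0.006], [1.0, -0.006, 0.001], [0.001, -0.006, -1.0]]
force: [-0.7, 0.8, 0.4]
grip_width: 0.552
```

```bash
python3 - <<'E'
from h import *
im=arm.snapshot('wrist');im=arm.snapshot('wrist');cv2.imwrite('pics/w44.png',im)
plan((.5606,-.0533,-.004,89.7))
im=arm.snapshot('top');zoom(im,60,150,330,300,2.9,'pics/t44.png')
E
```

```text
t 39.1 p [ 0.5614 -0.044   0.0646] yaw 89.7 w 0.554 F [ 0.2 -0.5 -0.3] q [-0.21  0.48 -0.26  0.83 -0.   -0.2 ]
(0.5606, -0.0533, -0.004, 89.7) -> [[-0.015, -0.001, 0.114], [-0.0, -0.0, -0.0]]
```

View pics/w44.png

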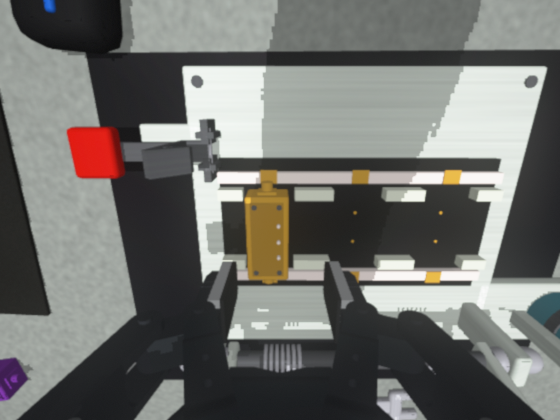

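View pics/t44.png

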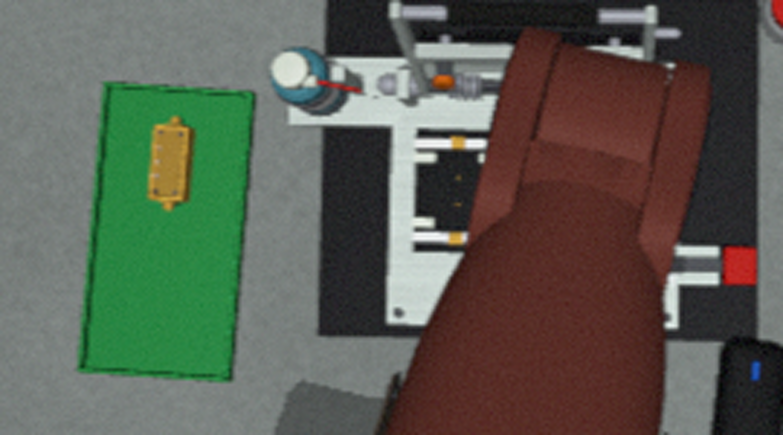

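Module 1 rests in the tray at zoomed (170,163). Now I grasp the nest 1 module.

Request:
apply_moves:
  commands:
    - [[-0.014,-0.001,0.01],[0,0,0],0.45]
    - [[-0.015,-0.001,0.04],[0,0,0],0.45]
    - [[-0.015,-0.001,0.06],[0,0,0],0.45]
    - [[-0.015,-0.001,0.06],[0,0,0],0.45]

```text
clock: 39.55
eef_pos: [0.5597, -0.0532, 0.0271]
eef_rot: [[0.006, 1.0, -0.002], [1.0, -0.006, 0.0], [0.0, -0.002, -1.0]]
force: [-0.5, 0.6, 0.1]
grip_width: 0.547
```

```bash
python3 - <<'E'
from h import *
im=arm.snapshot('wrist');cv2.imwrite('pics/w45.png',im)
plan((.5606,-.0533,-.004,89.7))
E
```

```text
t 39.6 p [ 0.5602 -0.0532  0.0279] yaw 89.7 w 0.549 F [-0.3  0.   0.4] q [-0.22  0.52 -0.31  0.75  0.   -0.22]
(0.5606, -0.0533, -0.004, 89.7) -> [[-0.0, 0.001, 0.053], [-0.001, -0.0, -0.0]]
```

View pics/w45.png

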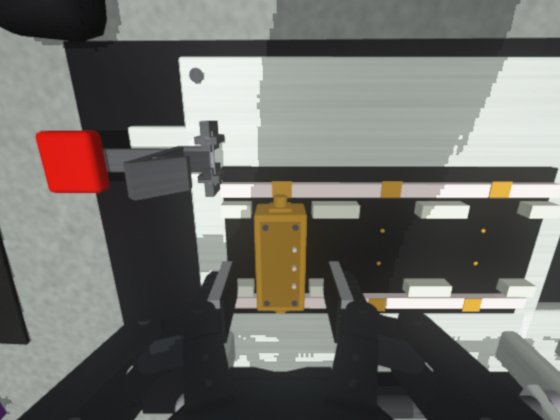

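Request:
apply_moves:
  commands:
    - [[0,0.001,0.025],[0,0,0],0.45]
    - [[0,0.001,0.045],[0,0,0],0.45]
    - [[0,0.001,0.053],[0,0,0],0.45]
    - [[0,0.001,0.053],[0,0,0],0.45]
    - [[0,0.001,0.053],[0,0,0],1]

```text
clock: 40.1
eef_pos: [0.5614, -0.0531, -0.0033]
eef_rot: [[0.006, 1.0, 0.0], [1.0, -0.006, -0.0], [-0.0, 0.0, -1.0]]
force: [0.3, -0.0, 0.6]
grip_width: 0.393
```

Request:
apply_moves:
  commands:
    - [[0,0,0],[0,0,0],1]
    - [[0,0,0],[0,0,0],1]
    - [[0,0,-0.02],[0,0,0],1]
    - [[0,0,-0.06],[0,0,0],1]
    - [[0,0,-0.12],[0,0,0],1]

```text
clock: 40.6
eef_pos: [0.5596, -0.0527, 0.0684]
eef_rot: [[0.006, 1.0, -0.003], [1.0, -0.006, 0.001], [0.001, -0.003, -1.0]]
force: [0.6, -0.9, -1.4]
grip_width: 0.338
```

```bash
python3 - <<'E'
from h import *
im=arm.snapshot('wrist');cv2.imwrite('pics/w46.png',im)
plan((.4695,.3314,.2,87))
E
```

```text
t 40.65 p [ 0.5636 -0.0535  0.075 ] yaw 89.7 w 0.337 F [ 4.3 -0.7  4.4] q [-0.22  0.47 -0.25  0.85  0.   -0.22]
(0.4695, 0.3314, 0.2, 87) -> [[0.64, -0.159, -0.21], [0.004, 0.001, 0.03]]
```

View pics/w46.png

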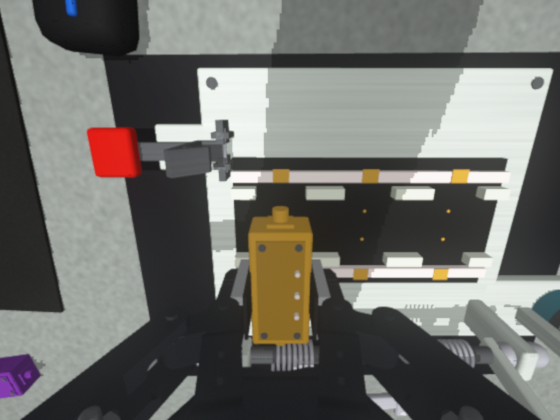

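Held. To the near half of the tray.

Request:
apply_moves:
  commands:
    - [[0,-0.01,-0.08],[0,0,0],1]
    - [[0.04,-0.03,-0.15],[0,0,0],1]
    - [[0.11,-0.05,-0.18],[0,0,0.01],1]
    - [[0.18,-0.07,-0.19],[0,0,0.02],1]
    - [[0.26,-0.09,-0.19],[0,0,0.03],1]

```text
clock: 41.15
eef_pos: [0.5085, 0.1042, 0.1846]
eef_rot: [[0.055, 0.998, 0.004], [0.998, -0.055, 0.0], [0.0, 0.004, -1.0]]
force: [0.2, 1.0, -1.4]
grip_width: 0.336
```

```bash
python3 - <<'E'
from h import *
plan((.4695,.3314,.19,87))
E
```

```text
t 41.15 p [0.5085 0.1042 0.1846] yaw 86.8 w 0.336 F [ 0.2  1.  -1.4] q [ 0.06  0.29 -0.21  1.07 -0.    0.12]
(0.4695, 0.3314, 0.19, 87) -> [[0.375, -0.086, -0.009], [0.002, -0.0, -0.002]]
```

Request:
apply_moves:
  commands:
    - [[0.07,-0.015,0],[0,0,0],1]
    - [[0.15,-0.03,0],[0,0,0],1]
    - [[0.22,-0.05,0.01],[0,0,0],1]
    - [[0.29,-0.065,0.04],[0,0,0],1]
    - [[0.33,-0.075,0.09],[0,0,0],1]

```text
clock: 41.65
eef_pos: [0.4742, 0.307, 0.1301]
eef_rot: [[0.051, 0.999, 0.004], [0.999, -0.051, 0.003], [0.003, 0.004, -1.0]]
force: [0.6, -0.3, -2.8]
grip_width: 0.334
```

Request:
apply_moves:
  commands:
    - [[0,0,0.03],[0,0,0],1]
    - [[0,0,0.07],[0,0,0],1]
    - [[0,0,0.07],[0,0,0],1]
    - [[0,0,0.07],[0,0,0],1]

```text
clock: 42.05
eef_pos: [0.4736, 0.3033, 0.0871]
eef_rot: [[0.053, 0.999, -0.0], [0.999, -0.053, -0.0], [-0.0, -0.0, -1.0]]
force: [0.5, -1.0, -0.7]
grip_width: 0.338
```

```bash
python3 - <<'E'
from h import *
im=arm.snapshot('wrist');cv2.imwrite('pics/w47.png',im)
plan((.4695,.3314,.05,87))
E
```

```text
t 42.1 p [0.4743 0.3035 0.0877] yaw 86.9 w 0.335 F [-0.3  0.8 -1.2] q [ 0.44  0.45 -0.24  0.88  0.    0.49]
(0.4695, 0.3314, 0.05, 87) -> [[0.046, -0.011, 0.063], [0.001, -0.0, -0.001]]
```

View pics/w47.png

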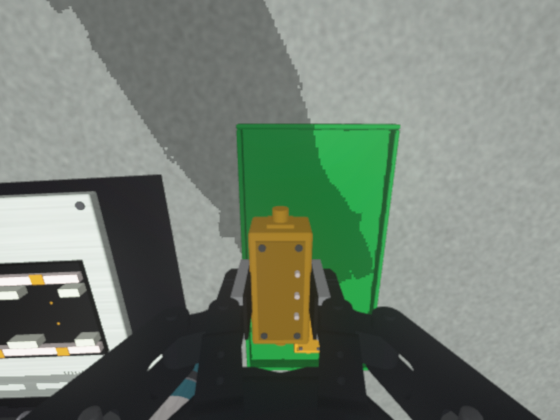

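Request:
apply_moves:
  commands:
    - [[0.046,-0.013,0.02],[0,0,0],1]
    - [[0.046,-0.013,0.06],[0,0,0],1]
    - [[0.046,-0.013,0.1],[0,0,0],1]
    - [[0.046,-0.013,0.12],[0,0,0],1]
    - [[0.046,-0.013,0.12],[0,0,0],1]

```text
clock: 42.6
eef_pos: [0.467, 0.3309, 0.014]
eef_rot: [[0.053, 0.999, -0.001], [0.999, -0.053, -0.001], [-0.001, -0.001, -1.0]]
force: [-0.1, 0.8, -1.5]
grip_width: 0.335
```

```bash
python3 - <<'E'
from h import *
im=arm.snapshot('wrist');cv2.imwrite('pics/w48.png',im)
plan((.4695,.3314,-.0165,87))
E
```

```text
t 42.65 p [0.4677 0.3312 0.015 ] yaw 86.9 w 0.338 F [ 0.3 -0.4 -1.9] q [ 0.49  0.55 -0.29  0.73  0.    0.54]
(0.4695, 0.3314, -0.0165, 87) -> [[0.0, 0.003, 0.052], [0.0, -0.0, -0.001]]
```

View pics/w48.png

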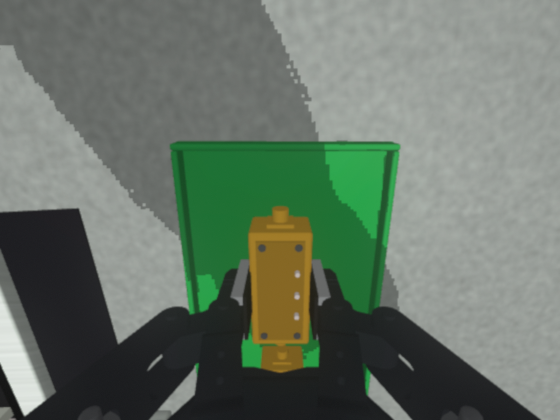

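Request:
apply_moves:
  commands:
    - [[0,0.001,0.03],[0,0,0],1]
    - [[0,0.001,0.045],[0,0,0],1]
    - [[0,0.001,0.05],[0,0,0],1]
    - [[0,0.001,0.052],[0,0,0],1]
    - [[0,0.001,0.053],[0,0,0],1]

```text
clock: 43.15
eef_pos: [0.4683, 0.3315, -0.0169]
eef_rot: [[0.053, 0.999, 0.001], [0.999, -0.053, 0.0], [0.0, 0.001, -1.0]]
force: [0.1, -0.4, -1.3]
grip_width: 0.336
```

Request:
apply_moves:
  commands:
    - [[0,0,0.001],[0,0,0],1]
    - [[0,0,0.002],[0,0,0],1]
    - [[0,0,0.002],[0,0,0],1]

```text
clock: 43.45
eef_pos: [0.4684, 0.3315, -0.017]
eef_rot: [[0.053, 0.999, 0.001], [0.999, -0.053, 0.0], [0.001, 0.001, -1.0]]
force: [-4.7, -3.4, 13.7]
grip_width: 0.332
```

On the floor. Release and retreat.

Request:
apply_moves:
  commands:
    - [[0,0,0],[0,0,0],0.5]
    - [[0,0,0],[0,0,0],0.5]
    - [[0,0,0],[0,0,0],0.45]
    - [[0,0,-0.04],[0,0,0],0.45]
    - [[0,0,-0.1],[0,0,0],0.45]

```text
clock: 43.95
eef_pos: [0.4663, 0.3303, 0.0402]
eef_rot: [[0.053, 0.999, -0.004], [0.999, -0.053, -0.002], [-0.002, -0.004, -1.0]]
force: [0.0, 1.0, -0.4]
grip_width: 0.551
```

Request:
apply_moves:
  commands:
    - [[0,-0.02,-0.08],[0,0,0],0.45]
    - [[-0.04,-0.07,-0.16],[0,0,0],0.45]
    - [[-0.11,-0.12,-0.2],[0,0,0],0.45]
    - [[-0.18,-0.16,-0.2],[0,0,0],0.45]
    - [[-0.26,-0.18,-0.2],[0,0,0],0.45]

```text
clock: 44.45
eef_pos: [0.3552, 0.1926, 0.162]
eef_rot: [[0.051, 0.999, 0.002], [0.999, -0.051, 0.001], [0.001, 0.002, -1.0]]
force: [1.0, -0.6, 1.0]
grip_width: 0.549
```

Request:
apply_moves:
  commands:
    - [[-0.06,0,0],[0,0,0],0.45]
    - [[-0.13,0,0],[0,0,0],0.45]
    - [[-0.2,0,0],[0,0,0],0.45]
    - [[-0.2,0,0],[0,0,0],0.45]
    - [[-0.2,0,0],[0,0,0],0.45]

```text
clock: 44.95
eef_pos: [0.3502, 0.0725, 0.1611]
eef_rot: [[0.056, 0.998, 0.001], [0.998, -0.056, 0.0], [0.0, 0.001, -1.0]]
force: [-0.5, 1.3, -0.8]
grip_width: 0.551
```

```bash
python3 - <<'E'
from h import *
plan()
im=golds('top',.028,60);cv2.imwrite('pics/t50.png',im)
im=arm.snapshot('side');cv2.imwrite('pics/s50.png',im)
E
```

```text
t 44.95 p [0.3502 0.0725 0.1611] yaw 86.8 w 0.551 F [-0.5  1.3 -0.8] q [-0.    0.   -0.62  0.95  0.    0.05]
top [114. 241.] [0.4956 0.3307] len [np.float64(0.079), np.float64(0.031)] long yaw -2.9
top [118. 205.] [0.5832 0.3248] len [np.float64(0.078), np.float64(0.031)] long yaw -3.3
```

View pics/t50.png

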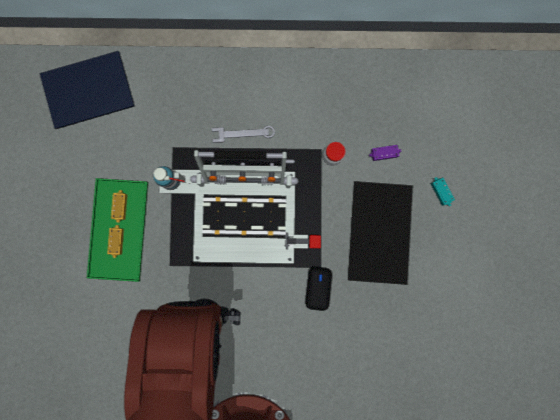

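View pics/s50.png

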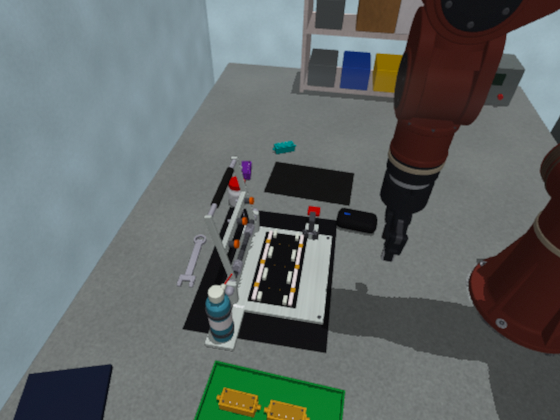

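```bash
python3 - <<'E'
from h import *
im=golds('top',.028,60);zoom(im,80,170,160,290,5,'pics/t51.png')
im=arm.snapshot('side');zoom(im,190,350,350,420,5,'pics/s51.png')
plan()
E
```

```text
top [114. 241.] [0.4956 0.3307] len [np.float64(0.079), np.float64(0.031)] long yaw -2.9
top [118. 205.] [0.5832 0.3247] len [np.float64(0.078), np.float64(0.031)] long yaw -2.9
t 45.15 p [0.35   0.0742 0.1609] yaw 87.1 w 0.553 F [-0.  -0.2  1. ] q [ 0.    0.   -0.62  0.95  0.    0.05]
```

View pics/t51.png

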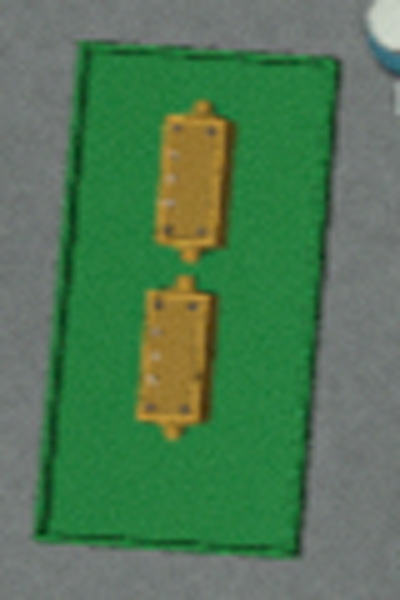

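View pics/s51.png

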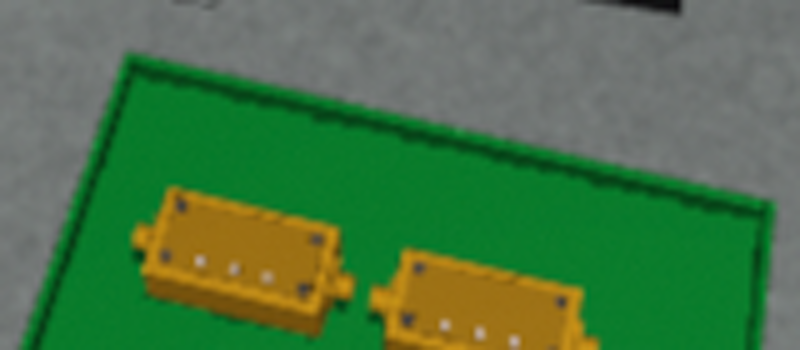

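Both modules lie flat, lid up, well inside the tray and at rest. The gate is open, the cap and pad are up, and the robot is clear. Handing in.

```bash
python3 -c "
from plant import arm
print(arm.finish_job())"
```

```text
the job is handed in; nothing more can be done
None
```

I ran the whole job and handed it in at about 45 s of robot time; the system reports no verdict. Only two gold modules were present, and both went through the contact test and into the tray.

- **Duster:** I pressed the cap to its stop (19 N on the wrist) while the gate was open and the nests empty. It came back up.
- **Seating and latching:** The modules went into nests 3 and 1. I pulled the gate down by its handle, and the hook held against a 46 N upward pull. It then stayed latched with hands off for a little over 2 s.
- **Release and unloading:** Pushing the red pad sprang the gate fully open. I set both modules down on the tray floor while still gripped, then let go.

**Last checks:** Top and side pictures show both modules flat, lid up and inside the tray. They also show the gate open, the cap and pad up, and the wrench, jar and mouse where they were. The hand is in free air.

**What disagreed:**
- **Fingertips:** They sit about 23–27 mm behind the stated tool point. I found this at the cap and corrected for it from then on.
- **Second module:** It ended about 27 mm further along the tray than where I released it. I didn't see it move; it may be the announced knock. It was still flat and within limits, so I left it.

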